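# Press the chuck inserts out of the carrier and rack them

### The job

The capping trial is over: slide the carrier block's shutter open, use the push rod to drive every chuck insert out of the block, from the shutter side right out onto the shelf, without fingers or arm touching an insert that is still in its bore. Leave the shutter slid fully shut again, each insert lying flat and fully home in a pocket of the storage rack, one per pocket, and the push rod lying home in its rest. Leave the loose bottle caps and the screwdriver where they are.

Things in the scene. Friction and masses are not known exactly. Their poses are not given: they have to be found in the camera images.
- block: Fixed dark metal carrier block, 260 (x) x 50 (y) x 102 mm (z); origin centre of its underside, on the table. Four square bores, 33 x 33 mm, run right through along y at x = -93, -31, 31, 93 mm, floor 50 mm above the table. +y face, with the shutter: push-in side; parts leave at -y, over the shelf. A spring plunger grips each insert: 3 to 10 N on the rod moves it; once half-way out it slides freely.
- shutter (a joint): Aluminium shutter on the block's +y face, four bars 28 mm wide and 5 mm thick: closed (0 m) each bar stands across a bore; open (0.031 m, its stop) it has slid towards the block's +x and the bores are clear. Slides stiffly (3 N) and stays where left.
- shutter_tab (a point): Where to grip the shutter's black tab: its middle, 116 mm above the table; it stands up to 128 mm, 26 mm above the block's top, is 18 mm wide along the block's x (the sliding way) and 14 mm along y; at block x = 0 to 31 mm, y = 37 mm. Axes as the block's.
- shelf (a point): Flat aluminium run-out shelf fixed to the block's -y face, level with the bore floors: this point is the middle of its top, 49.5 mm above the table. 260 mm (x) x 112 mm (y, block y = -25 to -137 mm); lip 8 mm high at its outer edge.
- insert0_c (a point): Centre of the square body of a chuck insert seated in bore 0 (may be absent). Off-white plastic body 30 x 30 mm, 40 mm long along its y; round steel nose 18 mm in diameter, 14 mm long, on its -y end; 70 g. Seated: centred in the block's thickness, resting on the bore floor, rear face 5 mm inside the block's +y face, nose 9 mm out over the shelf, axes as the block's.
- insert1_c (a point): Centre of the square body of a chuck insert seated in bore 1 (may be absent). Off-white plastic body 30 x 30 mm, 40 mm long along its y; round steel nose 18 mm in diameter, 14 mm long, on its -y end; 70 g. Seated: centred in the block's thickness, resting on the bore floor, rear face 5 mm inside the block's +y face, nose 9 mm out over the shelf, axes as the block's.
- insert2_c (a point): Centre of the square body of a chuck insert seated in bore 2 (may be absent). Off-white plastic body 30 x 30 mm, 40 mm long along its y; round steel nose 18 mm in diameter, 14 mm long, on its -y end; 70 g. Seated: centred in the block's thickness, resting on the bore floor, rear face 5 mm inside the block's +y face, nose 9 mm out over the shelf, axes as the block's.
- insert3_c (a point): Centre of the square body of a chuck insert seated in bore 3 (may be absent). Off-white plastic body 30 x 30 mm, 40 mm long along its y; round steel nose 18 mm in diameter, 14 mm long, on its -y end; 70 g. Seated: centred in the block's thickness, resting on the bore floor, rear face 5 mm inside the block's +y face, nose 9 mm out over the shelf, axes as the block's.
- rod_grip (a point): Push rod, 120 g, lying on the table at first: middle of its grip, on its axis, near its balance point. Own x points to the tip. Black square grip 24 x 24 mm, x = -45 to +30 mm; steel shaft 14 mm in diameter; round tip collar 24 mm in diameter, its flat end at x = 120 mm. Axis 12 mm up when lying.
- rest_seat (a point): On the fixed rod rest: where the middle of the rod's grip is when the rod lies home, axis along x, tip to +x. Floor 12 mm below this point. Black lips 12 mm high over the floor form a channel 30 mm wide at x = -45 to -27 and 75 to 120 mm; end stops at x = -51 and 126 mm; beside the grip the sides are free for fingers.
- rest: Rod rest, low aluminium base 196 x 60 x 6 mm with black lips; origin on the table, 18 mm under the seat; x along the channel towards where the tip goes.
- rack: Storage rack, fixed, grey plate 138 (x) x 166 (y) x 12 mm; origin centre of its underside. Four pockets 36 mm (x) x 46 mm (y) inside, floor 12 mm above the table, black lips 5 mm high, 4 mm thick. An insert lies flat in a pocket, lengthwise along the rack's y, nose over the lip, either way round.
- pocket0 (a point): Where the centre of an insert's body is when home in pocket 0, 15 mm above the pocket floor, 27 mm above the table; rack x = -33, y = -39 mm.
- pocket1 (a point): Where the centre of an insert's body is when home in pocket 1, 15 mm above the pocket floor, 27 mm above the table; rack x = -33, y = 39 mm.
- pocket2 (a point): Where the centre of an insert's body is when home in pocket 2, 15 mm above the pocket floor, 27 mm above the table; rack x = 33, y = -39 mm.
- pocket3 (a point): Where the centre of an insert's body is when home in pocket 3, 15 mm above the pocket floor, 27 mm above the table; rack x = 33, y = 39 mm.
- driver: Bystander, to be left alone: screwdriver, 24 mm thick handle; origin at its underside (mid-length).
- cap0: Bystander, to be left alone: white bottle cap, 29 mm in diameter, 17 mm tall; origin at its underside.
- cap1: Bystander, to be left alone: white bottle cap, 29 mm in diameter, 17 mm tall; origin at its underside.
- cap2: Bystander, to be left alone: white bottle cap, 29 mm in diameter, 17 mm tall; origin at its underside.
Not all that is in view belongs to the job. Leave any blue look-alike of the part that bears rod_grip alone.

How it is judged:
On the way, in this order (a step that is already met when the one before it is completed fails the run):
1. the shutter is slid open (value of joint shutter above 0.026 m), for 0.2 s.
2. every insert present has been driven out of the carrier block towards the shelf (y of each of insert0_c, insert1_c, insert2_c, insert3_c in the frame of block below -0.045 m), for 0.2 s.
At the end, for the whole second after the job is handed in: Every insert present lies in a rack pocket (body centre within 8 mm sideways and 3 mm in height of home, lengthwise within 0.25 rad), and the rod lies in its rest (grip within 12 mm sideways and 4 mm in height of home, aligned within 0.12 rad); all at rest, the shutter closed to within 6 mm (value of joint shutter below 0.006 m and ((horizontal distance between insert0_c and pocket0 below 0.008 m and z of insert0_c in the frame of pocket0 between -0.003 and 0.003 m) or (horizontal distance between insert0_c and pocket1 below 0.008 m and z of insert0_c in the frame of pocket1 between -0.003 and 0.003 m) or (horizontal distance between insert0_c and pocket2 below 0.008 m and z of insert0_c in the frame of pocket2 between -0.003 and 0.003 m) or (horizontal distance between insert0_c and pocket3 below 0.008 m and z of insert0_c in the frame of pocket3 between -0.003 and 0.003 m)) and angle between the y axis of each of insert0_c, insert1_c, insert2_c, insert3_c and the y axis of rack, either way round below 0.25 rad and linear speed of each of insert0, insert1, insert2, insert3, rod below 0.02 m/s and ((horizontal distance between insert1_c and pocket0 below 0.008 m and z of insert1_c in the frame of pocket0 between -0.003 and 0.003 m) or (horizontal distance between insert1_c and pocket1 below 0.008 m and z of insert1_c in the frame of pocket1 between -0.003 and 0.003 m) or (horizontal distance between insert1_c and pocket2 below 0.008 m and z of insert1_c in the frame of pocket2 between -0.003 and 0.003 m) or (horizontal distance between insert1_c and pocket3 below 0.008 m and z of insert1_c in the frame of pocket3 between -0.003 and 0.003 m)) and ((horizontal distance between insert2_c and pocket0 below 0.008 m and z of insert2_c in the frame of pocket0 between -0.003 and 0.003 m) or (horizontal distance between insert2_c and pocket1 below 0.008 m and z of insert2_c in the frame of pocket1 between -0.003 and 0.003 m) or (horizontal distance between insert2_c and pocket2 below 0.008 m and z of insert2_c in the frame of pocket2 between -0.003 and 0.003 m) or (horizontal distance between insert2_c and pocket3 below 0.008 m and z of insert2_c in the frame of pocket3 between -0.003 and 0.003 m)) and ((horizontal distance between insert3_c and pocket0 below 0.008 m and z of insert3_c in the frame of pocket0 between -0.003 and 0.003 m) or (horizontal distance between insert3_c and pocket1 below 0.008 m and z of insert3_c in the frame of pocket1 between -0.003 and 0.003 m) or (horizontal distance between insert3_c and pocket2 below 0.008 m and z of insert3_c in the frame of pocket2 between -0.003 and 0.003 m) or (horizontal distance between insert3_c and pocket3 below 0.008 m and z of insert3_c in the frame of pocket3 between -0.003 and 0.003 m)) and horizontal distance between rod_grip and rest_seat below 0.012 m and z of rod_grip in the frame of rest_seat between -0.004 and 0.004 m and angle between the x axis of rod_grip and the x axis of rest, either way round below 0.12 rad); the robot touches nothing.
It fails at once if fingers or arm touch an insert whose centre is still inside the block ((y of insert0_c in the frame of block between -0.025 and 0.03 m and x of insert0_c in the frame of block between -0.125 and 0.125 m and z of insert0_c in the frame of block between 0.05 and 0.083 m and contact force between any of the fingers, the arm and insert0 above 0.5 N) or (y of insert1_c in the frame of block between -0.025 and 0.03 m and x of insert1_c in the frame of block between -0.125 and 0.125 m and z of insert1_c in the frame of block between 0.05 and 0.083 m and contact force between any of the fingers, the arm and insert1 above 0.5 N) or (y of insert2_c in the frame of block between -0.025 and 0.03 m and x of insert2_c in the frame of block between -0.125 and 0.125 m and z of insert2_c in the frame of block between 0.05 and 0.083 m and contact force between any of the fingers, the arm and insert2 above 0.5 N) or (y of insert3_c in the frame of block between -0.025 and 0.03 m and x of insert3_c in the frame of block between -0.125 and 0.125 m and z of insert3_c in the frame of block between 0.05 and 0.083 m and contact force between any of the fingers, the arm and insert3 above 0.5 N)).
It fails at once if a bystander is moved by more than 40 mm (distance of any of driver, cap0, cap1, cap2 from where it was at the start of the episode above 0.04 m).
Of insert0, insert1, insert2, insert3 only 2 to 4 are there at a start; the rules pass over those that are not, and their reading is None.
At some moment in a run one of rod may be knocked a few centimetres aside while the robot is not near it.
Once in a run the grip may slacken for a moment while it holds something.
It also fails if it takes over 210 s, if anything falls off the work surface, if the arm or the gripper's body presses on something with over 40 N, if the wrist force passes 120 N, or if a joint passes its speed limit or range.

### The arm

A 6-joint arm with a two-finger parallel gripper is mounted at the origin on the work surface. World frame = base frame: x ahead of the robot, y to its left, z up, the work surface at z = 0. Lengths are in m, angles in rad, forces in N, time in s.
With the tool pointing down it reaches from about 0.225 to 0.875 m from the base axis. Payload 3.4 kg.
Tool frame: the origin (TCP) lies at the very end of the fingers, on their centre line; the grasp point (between the pads) lies 19 mm behind it; z points along the fingers, y is the direction in which the jaws open and shut (so a half turn about z gives the same grasp; the last joint's range is limited). The gripper opens to 85 mm and grips with 20 to 120 N. Pads are 22 mm wide; open, the fingers measure 114 mm over their backs; the gripper's body (76 mm by 85 mm) begins 54 mm behind the grasp point. The pads swing forward as they close: fully open they stand 13 mm farther back than shut.
Start: joints at [1.004, 0.276, 1.505, -0, 1.361, -0.121], TCP at [0.248, 0.519, 0.231] pointing down, gripper open.
Joint ranges: [-2.89, 2.89], [-0.75, 2.08], [0.22, 2.7], [-1.18, 4.32], [0.11, 2.71], [-2.7, 2.7]. Speed limits (rad/s): [2.57, 2.57, 3.14, 3.14, 3.14, 3.14].

### API

Orientations are given as a unit quaternion [w, x, y, z].
In Python, from rig import manip, eyes gives the robot as it stands. The module is installed in compiled form; this text tells all that it offers.
- The arm moves only by the tool servo_tool, never from a script. Its argument "deltas" is one flat list of numbers, 6 for each row, row after row: the shift along the tool's x, y, z in cm, then the turn, a rotation vector about the tool's x, y, z in degrees. A call has 1 to 20 rows; each row shifts and turns the pose as measured when the row begins, along the tool's axes as they then stand; what a row does not reach is not made up. A row lasts 1/10 s, in which the tool goes at most 50 mm and 8.59 degrees, less where a joint would pass 70% of its speed; a pose out of reach is approached as far as the arm can. A call with a gripper value outside its range is refused whole. "jaw" is the finger opening in cm, from 0 to 8.54, set as the call begins (left out, the last holds). The fingers move at their own pace and stop on an object; "grip_force" is the grip in N (left out, the last holds). Time passes only in rows, so rows that do not move let the fingers close. It gives the time, the measured TCP pose, the force and the opening at its end, in the units of the state.
- manip.get_state(): the state, without advancing time (a new reading comes with each control period).
- eyes.get_image(name): name is "scene" or "top" or "wrist"; returns (picture, depth): 420x560x3 uint8, red, green, blue; 420x560 float32, m along the optical axis (not along the pixel's ray), 0 where there is no reading.
- eyes.get_calibration(name): a dict with "camera_matrix" (3x3 intrinsics, pixels), "distortion" ([k1, k2, p1, p2, k3] as OpenCV has them; the pictures are not rectified), "rvec" (rotation vector, rad) and "tvec" (3), from world to camera coordinates, as OpenCV has them. Camera axes: x right, y down, z forward; pixel columns grow to the right and rows downward; lengths in m; the calibration is good to about 2 mm. A picture is of the moment at which its call begins: read the wrist's pose just before it. get_calibration takes no time and is no camera call; for the wrist camera it gives the pose at the moment of the call.
- manip.sign_off(): hands the job in, once; it reports no verdict.
The state is a dict: "clock": time; "qpos": joint angles; "qd": joint speeds; "effort": joint torques, N m; "position": TCP position; "ee_rot": TCP orientation; "contact_force": force on the tool from outside, world axes, zero at the start; "moment": the same for the moment, N m; "width": finger opening in m.
Only numpy, scipy, OpenCV 4.12 (cv2) and the standard library are available. Lean on these libraries where they do the work, as an engineer would, in place of code of your own. Each camera call takes 0.05 s, during which the arm holds its last target.

## Working session

There is one attempt and no reset: what is moved stays moved. The work goes in short steps, Python scripts to look and compute and a tool call to move; the robot and the scene stay as the last step left them, time stands still between calls to the robot, and variables do not carry over. Pictures are saved under pics/ and viewed, and the job is handed in when it is done.

Besides the shell and the picture viewer there is one more tool, called after "Call:" as name(argument=value, ...) on one line, values as JSON. servo_tool: Moves the arm, as the interface text tells. Its arguments: {"type":"object","properties":{"deltas":{"type":"array","items":{"type":"number"}},"jaw":{"type":"number"},"grip_force":{"type":"number"}},"required":["deltas"]}

```bash
ls; mkdir -p pics; cat > h.py <<'E'
import numpy as np, cv2
from rig import manip, eyes
def cal(n):
    c=eyes.get_calibration(n); K=np.array(c["camera_matrix"],float);D=np.array(c["distortion"],float)
    R,_=cv2.Rodrigues(np.array(c["rvec"],float)); t=np.array(c["tvec"],float).ravel(); return K,D,R,t
def ray(n,px,c=None):
    K,D,R,t=c or cal(n)
    p=cv2.undistortPoints(np.array(px,float).reshape(-1,1,2),K,D).reshape(-1,2)
    d=np.c_[p,np.ones(len(p))]@R; return -R.T@t,d
def onz(n,px,z,c=None):
    o,d=ray(n,px,c); s=(z-o[2])/d[:,2]; return o+d*s[:,None]
def proj(n,P,c=None):
    K,D,R,t=c or cal(n)
    return cv2.projectPoints(np.array(P,float).reshape(-1,1,3),cv2.Rodrigues(R)[0],t,K,D)[0].reshape(-1,2)
def cloud(n,dep,c=None):
    K,D,R,t=c or cal(n)
    h,w=dep.shape; u,v=np.meshgrid(np.arange(w),np.arange(h))
    p=cv2.undistortPoints(np.c_[u.ravel(),v.ravel()].astype(float).reshape(-1,1,2),K,D).reshape(-1,2)
    X=np.c_[p,np.ones(len(p))]*dep.reshape(-1,1)
    return ((X-t)@R).reshape(h,w,3)
def save(n,img): cv2.imwrite('pics/'+n+'.png',img[:,:,::-1])
E
python3 - <<'E'
from h import *
print(manip.get_state())
for n in ['scene','top','wrist']:
    c=cal(n); im,d=eyes.get_image(n); save(n+'0',im); np.savez(n+'0.npz',im=im,d=d,K=c[0],D=c[1],R=c[2],t=c[3]); print(n,-c[2].T@c[3], c[2][2])
E
```

```text
pics
{'clock': 0.0, 'qpos': array([ 1.00399945e+00,  2.76593175e-01,  1.50615322e+00,  8.58518041e-06,
        1.36069690e+00, -1.20996764e-01]), 'qd': array([-1.57383058e-03,  1.62664322e-03,  8.34218406e-05,  1.30475653e-03,
        1.37905315e-04,  2.03327621e-04]), 'effort': array([ 1.46727354e-03, -4.16756094e+01, -2.45806092e+01, -2.01236671e-04,
        1.11288676e-02, -1.41925059e-05]), 'position': array([0.24763808, 0.51834586, 0.23043275]), 'ee_rot': array([-3.15931175e-04,  2.21059642e-01,  9.75259852e-01, -8.69726179e-04]), 'contact_force': array([-0.34603113,  0.48460088,  0.59055102]), 'moment': array([0.02062192, 0.01298229, 0.02717993]), 'width': 0.0852531464059002}
scene [ 1.5098445  -0.7801148   0.95982749] [-0.62829283  0.5581369  -0.54196985]
top [0.45407219 0.08088941 1.44976482] [ 0.04006134  0.00562204 -0.99918141]
wrist [0.17604781 0.55281312 0.37395045] [ 0.28161537 -0.13563545 -0.94989252]
```

View pics/scene0.png

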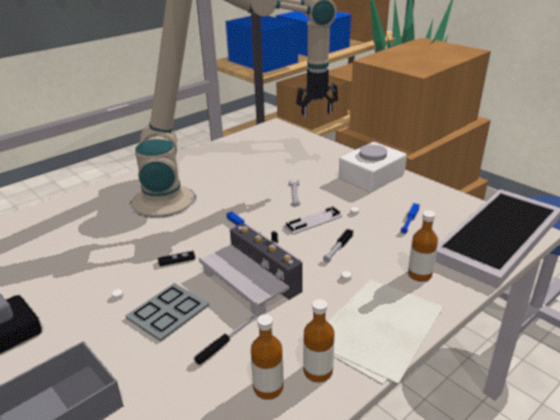

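View pics/top0.png

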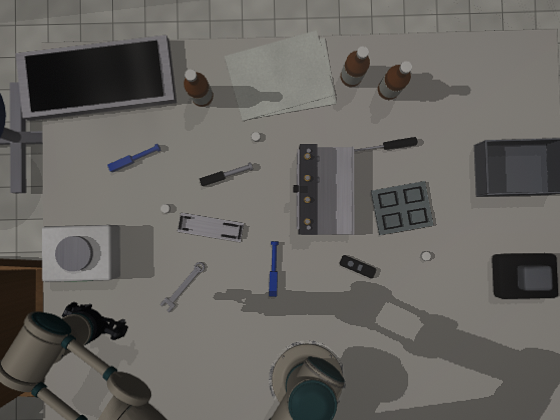

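View pics/wrist0.png

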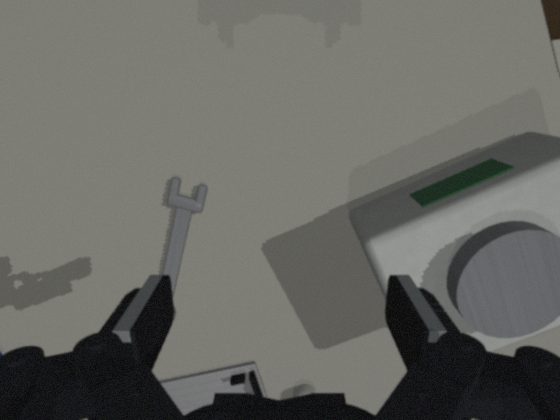

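```bash
python3 - <<'E'
from h import *
im=np.load('top0.npz')['im']; s=np.load('scene0.npz')['im']
def crop(a,x0,y0,x1,y1,k,n): save(n,cv2.resize(a[y0:y1,x0:x1],None,fx=k,fy=k,interpolation=cv2.INTER_CUBIC))
crop(im,100,125,270,255,4.5,'c1'); crop(im,260,120,440,250,4.4,'c2'); crop(s,190,190,370,310,4.4,'c3')
E
```

```text
(no output)
```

View pics/c1.png

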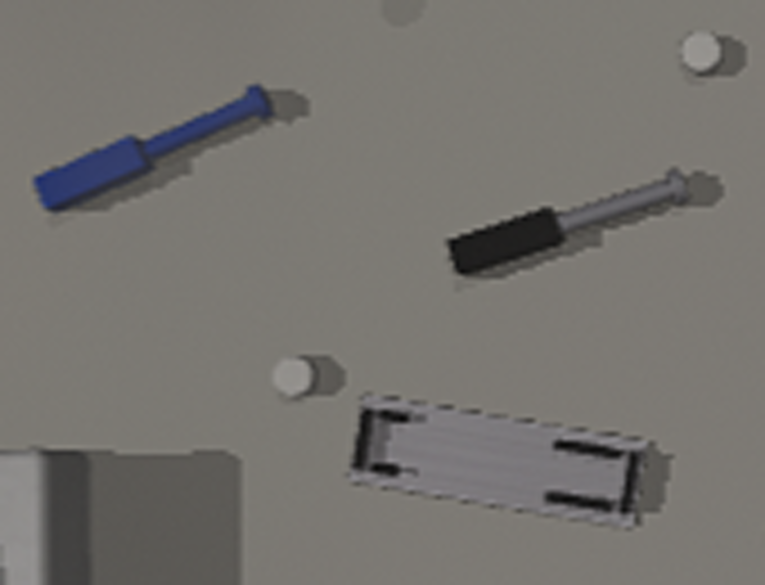

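View pics/c2.png

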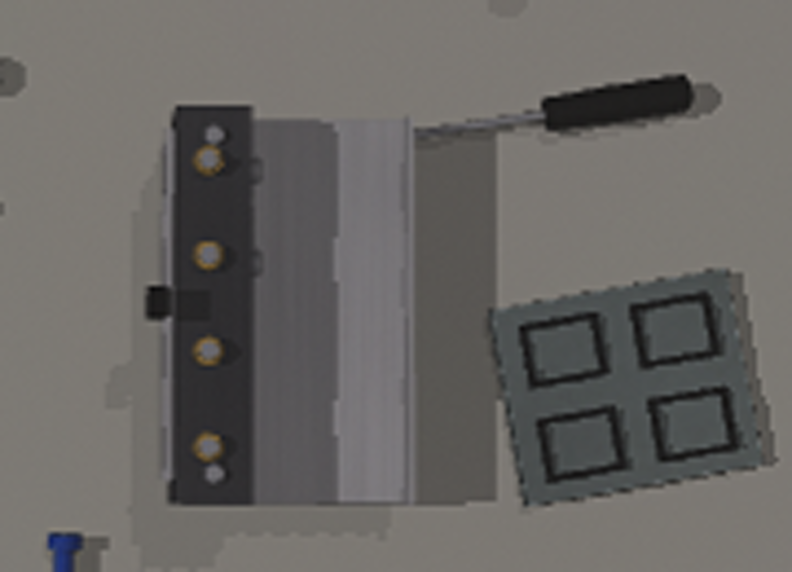

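View pics/c3.png

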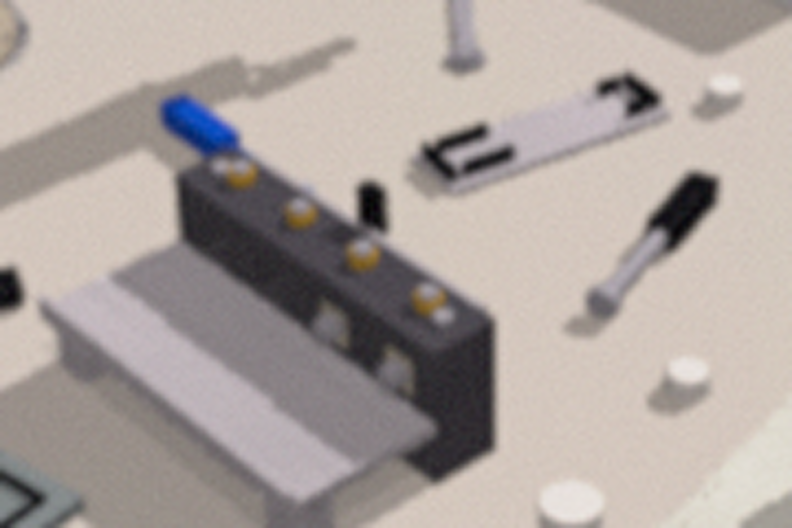

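```bash
python3 - <<'E'
from h import *
f=np.load('top0.npz'); im=f['im'];d=f['d'];c=(f['K'],f['D'],f['R'],f['t'])
P=cloud('top',d,c)
print('noise', [np.round(P[v,u],4) for u,v in [(308,190),(340,150),(100,350),(225,175),(400,200)]])
# block top
m=((P[...,2]>0.095)&(P[...,2]<0.108)); m[:, :280]=0; m[:,330:]=0; m[:130]=0;m[245:]=0
hsv=cv2.cvtColor(im,cv2.COLOR_RGB2HSV)
def rect(m,z,name,big=True):
    m=m.astype(np.uint8)
    n,l,st,_=cv2.connectedComponentsWithStats(m)
    i=1+np.argmax(st[1:,4]); cs,_=cv2.findContours((l==i).astype(np.uint8),0,1)
    pts=onz('top',cs[0].reshape(-1,2),z,c)[:,:2]
    r=cv2.minAreaRect((pts*1000).astype(np.float32)); print(name,st[i],r)
    return r
rect(m,0.102,'block')
g=im.astype(int); 
dark=(hsv[...,2]<50)
def win(x0,y0,x1,y1):
    w=np.zeros(dark.shape,bool); w[y0:y1,x0:x1]=1; return w
rect(dark&win(195,165,235,190),0.024,'rodgrip')
sh=(P[...,2]>0.035)&(P[...,2]<0.07)&win(318,135,360,245); rect(sh,0.0495,'shelf')
rest=(P[...,2]>0.003)&win(170,205,255,250); rect(rest,0.006,'rest')
rack=(P[...,2]>0.007)&win(365,175,440,240); rect(rack,0.012,'rack')
# all pocket dark frames
k=dark&win(370,180,436,235)
n,l,st,ct=cv2.connectedComponentsWithStats(k.astype(np.uint8))
for i in range(1,n):
    if st[i,4]>30:
        cs,_=cv2.findContours((l==i).astype(np.uint8),0,1); pts=onz('top',cs[0].reshape(-1,2),0.017,c)[:,:2]; print('pk',cv2.minAreaRect((pts*1000).astype(np.float32)))
E
```

```text
noise [array([ 0.5642, -0.0121,  0.1035]), array([ 0.6858, -0.1143,  0.0483]), array([0.1026, 0.6225, 0.0049]), array([0.6231, 0.2332, 0.0176]), array([ 0.5347, -0.2987,  0.0053])]
block [ 298  144   20   91 1641] ((567.6588134765625, -10.80868148803711), (54.45166778564453, 258.0013732910156), 88.45370483398438)
rodgrip [200 172  25  14 201] ((613.090576171875, 272.2693786621094), (25.02897834777832, 73.70035552978516), 17.130807876586914)
shelf [ 318  147   36   88 3135] ((565.514404296875, -97.49822998046875), (104.09037017822266, 259.1077575683594), 88.43437957763672)
rest [ 176  213   73   30 1107] ((466.7541198730469, 278.51617431640625), (217.5670623779297, 72.91265869140625), 79.00595092773438)
rack [ 372  181   62   54 2392] ((511.97882080078125, -299.69305419921875), (139.97689819335938, 170.3393096923828), 8.678242683410645)
pk ((549.5546264648438, -335.5008850097656), (45.21430587768555, 56.343265533447266), 9.291765213012695)
pk ((537.821044921875, -258.37652587890625), (45.06020736694336, 55.77772903442383), 9.325016021728516)
pk ((484.4598693847656, -345.39471435546875), (45.345848083496094, 56.21144485473633), 8.96475887298584)
pk ((472.34765625, -268.64697265625), (45.36098098754883, 55.753150939941406), 8.960798263549805)
```

```bash
cat >> h.py <<'E'
from scipy.spatial.transform import Rotation as Ro
def Rt(q): return Ro.from_quat([q[1],q[2],q[3],q[0]])
def plan(p,yaw,n=None,vmax=4.0,st=None):
    """p world target, yaw deg of tool y axis; tool straight down"""
    st=st or manip.get_state(); p0=st['position'];R0=Rt(st['ee_rot']); 
    y=np.deg2rad(yaw); ty=np.array([np.cos(y),np.sin(y),0]); tz=np.array([0,0,-1.]); tx=np.cross(ty,tz)
    R1=Ro.from_matrix(np.c_[tx,ty,tz]); rv=(R0.inv()*R1).as_rotvec(degrees=True)
    dp=np.array(p)-p0
    n=n or int(max(1,np.ceil(np.linalg.norm(dp)*100/vmax),np.ceil(np.linalg.norm(rv)/8)))
    print('n',n,'tool total cm',np.round(R0.inv().apply(dp)*100,2),'rv',np.round(rv,2))
    out=[]
    for i in range(n):
        R=R0*Ro.from_rotvec(rv*i/n,degrees=True)
        out+=[*np.round(R.inv().apply(dp/n)*100,1 if n>1 else 2),*np.round(rv/n,1)]
    print('[' + ','.join('%g'%(x+0) for x in out)+']')
def show():
    s=manip.get_state(); R=Rt(s['ee_rot']).as_matrix(); print('t',s['clock'],'pos',np.round(s['position'],4),'yaw',round(np.degrees(np.arctan2(R[1,1],R[0,1])),2),'z',np.round(R[:,2],3),'w',round(s['width'],4),'F',np.round(s['contact_force'],1))
E
python3 - <<'E'
from h import *
plan([0.57,0.03,0.25],-1.5)
E
```

```text
n 15 tool total cm [-50.14 -30.18  -1.9 ] rv [-8.000e-02  4.000e-02  6.596e+01]
[-3.3,-2,-0.1,0,0,4.4,-3.5,-1.7,-0.1,0,0,4.4,-3.6,-1.5,-0.1,0,0,4.4,-3.7,-1.2,-0.1,0,0,4.4,-3.8,-0.9,-0.1,0,0,4.4,-3.9,-0.6,-0.1,0,0,4.4,-3.9,-0.3,-0.1,0,0,4.4,-3.9,0,-0.1,0,0,4.4,-3.9,0.3,-0.1,0,0,4.4,-3.9,0.6,-0.1,0,0,4.4,-3.8,0.9,-0.1,0,0,4.4,-3.7,1.2,-0.1,0,0,4.4,-3.6,1.4,-0.1,0,0,4.4,-3.5,1.7,-0.1,0,0,4.4,-3.4,2,-0.1,0,0,4.4]
```

Call:
servo_tool(deltas=[-3.3,-2,-0.1,0,0,4.4,-3.5,-1.7,-0.1,0,0,4.4,-3.6,-1.5,-0.1,0,0,4.4,-3.7,-1.2,-0.1,0,0,4.4,-3.8,-0.9,-0.1,0,0,4.4,-3.9,-0.6,-0.1,0,0,4.4,-3.9,-0.3,-0.1,0,0,4.4,-3.9,0,-0.1,0,0,4.4,-3.9,0.3,-0.1,0,0,4.4,-3.9,0.6,-0.1,0,0,4.4,-3.8,0.9,-0.1,0,0,4.4,-3.7,1.2,-0.1,0,0,4.4,-3.6,1.4,-0.1,0,0,4.4,-3.5,1.7,-0.1,0,0,4.4,-3.4,2,-0.1,0,0,4.4])

```text
clock: 1.65
position: [0.5688, 0.0094, 0.2411]
ee_rot: [-0.002, 0.73, 0.684, -0.003]
contact_force: [0.7, 0.2, -0.0]
width: 0.085
```

```bash
python3 - <<'E'
from h import *
show(); c=cal('wrist'); im,d=eyes.get_image('wrist'); save('w1',im); np.savez('w1.npz',im=im,d=d,K=c[0],D=c[1],R=c[2],t=c[3])
plan([0.57,0.03,0.25],-1.5)
E
```

```text
t 1.65 pos [0.5688 0.0094 0.2411] yaw -3.75 z [-0.007 -0.001 -1.   ] w 0.085 F [ 0.7  0.2 -0. ]
n 1 tool total cm [ 2.66 -0.5  -0.94] rv [-0.11  0.43 -2.57]
[2.66,-0.5,-0.94,-0.1,0.4,-2.6]
```

View pics/w1.png

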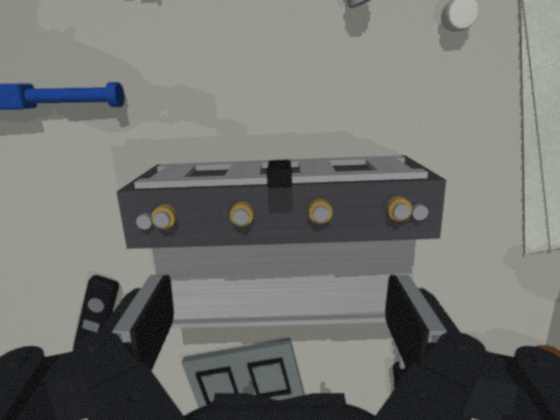

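```bash
python3 - <<'E'
from h import *
f=np.load('w1.npz');c=(f['K'],f['D'],f['R'],f['t'])
q=onz('w',[(127,248),(440,237),(443,178),(121,190)],0.102,c); print(np.round(q,4))
print('tab top',np.round(onz('w',[(269,160),(292,160),(292,186),(269,186)],0.128,c),4))
print('plungers z.11',np.round(onz('w',[(163,217),(241,214),(320,211),(400,209)],0.11,c),4))
print('shelf far lip corners z.0575', np.round(onz('w',[(173,323),(415,316)],0.0575,c),4))
E
```

```text
[[ 0.4384 -0.0341  0.102 ]
 [ 0.6984 -0.0402  0.102 ]
 [ 0.6972  0.0099  0.102 ]
 [ 0.4434  0.0162  0.102 ]]
tab top [[0.5638 0.0378 0.128 ]
 [0.5798 0.0368 0.128 ]
 [0.5788 0.0181 0.128 ]
 [0.5624 0.0191 0.128 ]]
plungers z.11 [[ 0.4761 -0.0058  0.11  ]
 [ 0.5379 -0.0071  0.11  ]
 [ 0.5997 -0.0085  0.11  ]
 [ 0.662  -0.0108  0.11  ]]
shelf far lip corners z.0575 [[ 0.448  -0.1412  0.0575]
 [ 0.6984 -0.1478  0.0575]]
```

Call:
servo_tool(deltas=[0.9,0.1,3,0,0.2,-1.2,0.7,0.1,3,0,0.2,-1,0,0,2,0,0,0,0,0,0,0,0,0,0,0,0,0,0,0], jaw=5)

```text
clock: 2.2
position: [0.5781, 0.0153, 0.1577]
ee_rot: [-0.0, 0.72, 0.694, -0.001]
contact_force: [0.3, 0.3, 0.9]
width: 0.0502
```

```bash
python3 - <<'E'
from h import *
show(); 
plan([0.570,0.026,0.106],-1.5,1)
E
```

```text
t 2.2 pos [0.5781 0.0153 0.1577] yaw -2.1 z [-0.001 -0.001 -1.   ] w 0.0502 F [0.3 0.3 0.9]
n 1 tool total cm [ 1.05 -0.84  5.17] rv [-0.07  0.05 -0.6 ]
[1.05,-0.84,5.17,-0.1,0,-0.6]
```

Call:
servo_tool(deltas=[1,-0.8,0,0,0,-0.6,0,0,1.5,0,0,0,0,0,1.5,0,0,0,0,0,1,0,0,0,0,0,0.5,0,0,0,0,0,0,0,0,0])

```text
clock: 2.8
position: [0.5721, 0.0294, 0.1188]
ee_rot: [0.004, 0.715, 0.699, 0.004]
contact_force: [-0.5, 0.1, 0.5]
width: 0.0499
```

```bash
python3 - <<'E'
from h import *
show(); c=cal('wrist'); im,d=eyes.get_image('wrist'); save('w2',im); 
plan([0.570,0.026,0.106],-1.5,1)
E
```

```text
t 2.8 pos [0.5721 0.0294 0.1188] yaw -1.29 z [ 0.011  0.    -1.   ] w 0.0499 F [-0.5  0.1  0.5]
n 1 tool total cm [-0.34 -0.24  1.31] rv [ 0.64 -0.02  0.2 ]
[-0.34,-0.24,1.31,0.6,0,0.2]
```

View pics/w2.png

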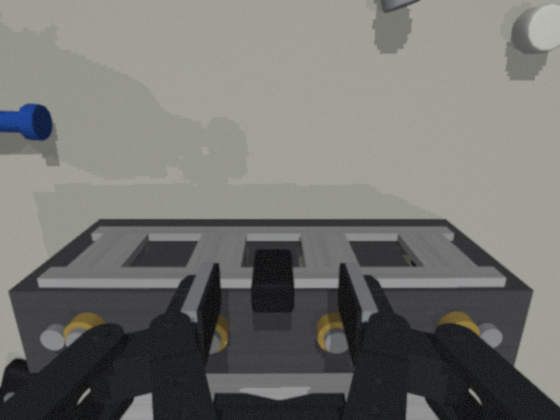

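Call:
servo_tool(deltas=[-0.3,-0.3,0.8,0.6,0,0.2,0,0,0.7,0,0,0,0,0,0,0,0,0,0,0,0,0,0,0,0,0,0,0,0,0])

```text
clock: 3.35
position: [0.5702, 0.0258, 0.1042]
ee_rot: [0.001, 0.716, 0.698, 0.001]
contact_force: [0.2, -0.7, 0.4]
width: 0.0501
```

Call:
servo_tool(deltas=[0,0,0,0,0,0,0,0,0,0,0,0,0,0,0,0,0,0,0,0,0,0,0,0,0,0,0,0,0,0,0,0,0,0,0,0,0,0,0,0,0,0,0,0,0,0,0,0], jaw=1.2, grip_force=30)

```text
clock: 4.15
position: [0.5702, 0.0258, 0.1046]
ee_rot: [0.001, 0.717, 0.698, 0.001]
contact_force: [-1.4, -0.4, 0.7]
width: 0.0173
```

Call:
servo_tool(deltas=[0,0.5,0,0,0,0,0,0.5,0,0,0,0,0,0.5,0,0,0,0,0,0.5,0,0,0,0,0,0.5,0,0,0,0,0,0.5,0,0,0,0,0,0.3,0,0,0,0,0,0,0,0,0,0])

```text
clock: 4.95
position: [0.5998, 0.025, 0.1046]
ee_rot: [-0.004, 0.716, 0.698, -0.004]
contact_force: [-2.5, -0.3, 1.5]
width: 0.0174
```

Call:
servo_tool(deltas=[0,0.3,0,0,0,0,0,0.2,0,0,0,0,0,0,0,0,0,0,0,0,0,0,0,0])

```text
clock: 5.35
position: [0.5997, 0.025, 0.1046]
ee_rot: [-0.008, 0.716, 0.698, -0.008]
contact_force: [-5.6, 0.5, 2.2]
width: 0.0175
```

Call:
servo_tool(deltas=[0,0,0,0,0,0,0,0,0,0,0,0,0,0,0,0,0,0,0,0,-1,0,0,0,0,0,-3,0,0,0,0,0,-4,0,0,0,1,0,-4,0,0,0], jaw=5)

```text
clock: 6.05
position: [0.6038, 0.0343, 0.223]
ee_rot: [-0.01, 0.717, 0.697, -0.01]
contact_force: [0.3, 0.6, -0.0]
width: 0.0495
```

```bash
python3 - <<'E'
from h import *
show(); c=cal('wrist'); im,d=eyes.get_image('wrist'); save('w3',im);  np.savez('w3.npz',im=im,d=d,K=c[0],D=c[1],R=c[2],t=c[3])
c=cal('top'); im,d=eyes.get_image('top'); save('t3',im); np.savez('t3.npz',im=im,d=d,K=c[0],D=c[1],R=c[2],t=c[3])
E
```

```text
t 6.05 pos [0.6038 0.0343 0.223 ] yaw -1.57 z [-0.028  0.001 -1.   ] w 0.0495 F [ 0.3  0.6 -0. ]
```

View pics/w3.png

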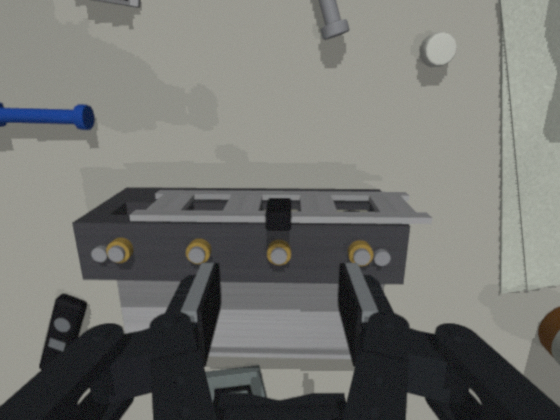

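View pics/t3.png

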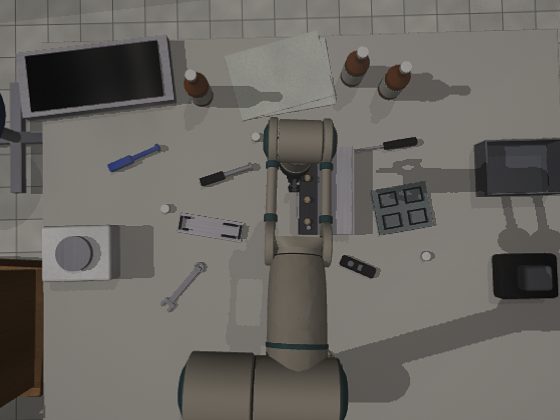

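```bash
python3 - <<'E'
from h import *
plan([0.609,0.27,0.2],17.1,10)
E
```

```text
n 10 tool total cm [23.41 -0.44  2.9 ] rv [ -0.8   -0.18 -18.57]
[2.3,0,0.3,-0.1,0,-1.9,2.3,0,0.3,-0.1,0,-1.9,2.3,0.1,0.3,-0.1,0,-1.9,2.3,0.2,0.3,-0.1,0,-1.9,2.3,0.3,0.3,-0.1,0,-1.9,2.3,0.3,0.3,-0.1,0,-1.9,2.3,0.4,0.3,-0.1,0,-1.9,2.3,0.5,0.3,-0.1,0,-1.9,2.3,0.6,0.3,-0.1,0,-1.9,2.3,0.6,0.3,-0.1,0,-1.9]
```

Call:
servo_tool(deltas=[2.5,0,0.3,-0.1,0,-1.9,2.5,0,0.3,-0.1,0,-1.9,2.5,0.1,0.3,-0.1,0,-1.9,2.5,0.2,0.3,-0.1,0,-1.9,2.5,0.3,0.3,-0.1,0,-1.9,2.5,0.3,0.3,-0.1,0,-1.9,2.5,0.4,0.3,-0.1,0,-1.9,2,0.5,0.3,-0.1,0,-1.9,2,0.6,0.3,-0.1,0,-1.9,0.9,0.3,0,0,0,-1.9,0,0,0,0,0,0,0,0,0,0,0,0], jaw=6)

```text
clock: 7.35
position: [0.6133, 0.2701, 0.2063]
ee_rot: [0.006, 0.586, 0.81, 0.006]
contact_force: [0.3, 0.2, 0.4]
width: 0.0599
```

```bash
python3 - <<'E'
from h import *
show(); c=cal('wrist'); im,d=eyes.get_image('wrist'); save('w4',im);  np.savez('w4.npz',im=im,d=d,K=c[0],D=c[1],R=c[2],t=c[3])
E
```

```text
t 7.35 pos [0.6133 0.2701 0.2063] yaw 18.28 z [ 0.016  0.003 -1.   ] w 0.0599 F [0.3 0.2 0.4]
```

View pics/w4.png

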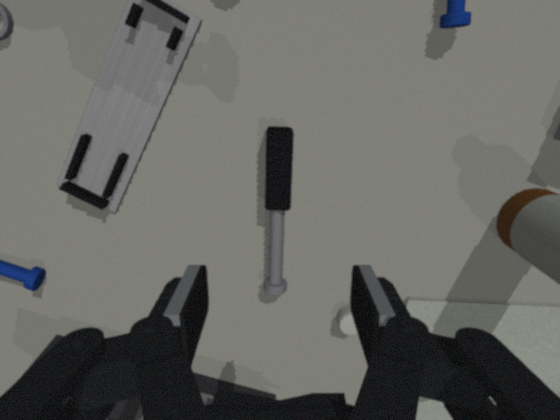

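```bash
python3 - <<'E'
from h import *
f=np.load('w4.npz');c=(f['K'],f['D'],f['R'],f['t'])
im=f['im']; v=cv2.cvtColor(im,cv2.COLOR_RGB2HSV)[...,2]
def box(x0,y0,x1,y1,z,th=45):
    m=np.zeros(v.shape,np.uint8); m[y0:y1,x0:x1]=(v[y0:y1,x0:x1]<th)
    n,l,st,_=cv2.connectedComponentsWithStats(m); i=1+np.argmax(st[1:,4])
    cs,_=cv2.findContours((l==i).astype(np.uint8),0,1)
    p=onz('w',cs[0].reshape(-1,2),z,c)[:,:2]*1000; r=cv2.minAreaRect(p.astype(np.float32)); print(np.round(r[0],1),np.round(r[1],1),round(r[2],2)); return r
print('rod');box(250,115,305,220,0.024)
print('lips'); box(60,120,95,182,0.018);box(100,150,132,200,0.018);box(55,175,112,212,0.018);box(140,0,195,26,0.018)
box(120,0,146,28,0.018);box(165,25,186,52,0.018)
print(onz('w',[(275,287)],0.012,c))
E
```

```text
rod
[614.4 275.2] [22.4 75.7] 16.47
lips
[440.1 229.4] [46.4  8.3] 79.29
[474.4 220.5] [51.   7.8] 77.7
[455.9 198.1] [49.2 29.7] 25.95
[489.5 372.1] [ 4.8 34.1] 78.98
[464.9 358.9] [16.6  8.5] 79.89
[499.7 352.2] [16.7  7.4] 80.87
[[0.65113251 0.15440596 0.012     ]]
```

```bash
python3 - <<'E'
from h import *
plan([0.612,0.282,0.005],16.7,1)
E
```

```text
n 1 tool total cm [ 1.23 -0.07 20.14] rv [0.91 0.11 1.56]
[1.23,-0.07,20.14,0.9,0.1,1.6]
```

Call:
servo_tool(deltas=[1,0,2.5,0.9,0.1,1.6,0,0,3,0,0,0,0,0,3,0,0,0,0,0,3,0,0,0,0,0,2,0,0,0,0,0,1,0,0,0,0,0,0,0,0,0,0,0,0,0,0,0])

```text
clock: 8.2
position: [0.6159, 0.2714, 0.062]
ee_rot: [0.004, 0.602, 0.798, 0.002]
contact_force: [0.7, -0.4, -0.4]
width: 0.0602
```

```bash
python3 - <<'E'
from h import *
show()
plan([0.612,0.282,0.005],16.7,1)
E
```

```text
t 8.2 pos [0.6159 0.2714 0.062 ] yaw 15.95 z [ 0.009 -0.001 -1.   ] w 0.0602 F [ 0.7 -0.4 -0.4]
n 1 tool total cm [ 1.15 -0.13  5.69] rv [ 0.49  0.19 -0.75]
[1.15,-0.13,5.69,0.5,0.2,-0.7]
```

Call:
servo_tool(deltas=[0.8,0,0.5,0.5,0.2,-0.7,0.5,0,1.5,0,0,0,0,0,1.5,0,0,0,0,0,1,0,0,0,0,0,0.6,0,0,0,0,0,0,0,0,0,0,0,0,0,0,0])

```text
clock: 8.9
position: [0.615, 0.2875, 0.0116]
ee_rot: [0.002, 0.597, 0.803, 0.004]
contact_force: [-0.2, 0.1, -0.1]
width: 0.0603
```

```bash
python3 - <<'E'
from h import *
show(); im,d=eyes.get_image('wrist'); save('w5',im)
plan([0.612,0.282,0.005],16.7,1)
E
```

```text
t 8.9 pos [0.615  0.2875 0.0116] yaw 16.75 z [ 0.007  0.004 -1.   ] w 0.0603 F [-0.2  0.1 -0.1]
n 1 tool total cm [-0.43 -0.45  0.66] rv [ 0.45 -0.08  0.05]
[-0.43,-0.45,0.66,0.4,-0.1,0]
```

View pics/w5.png

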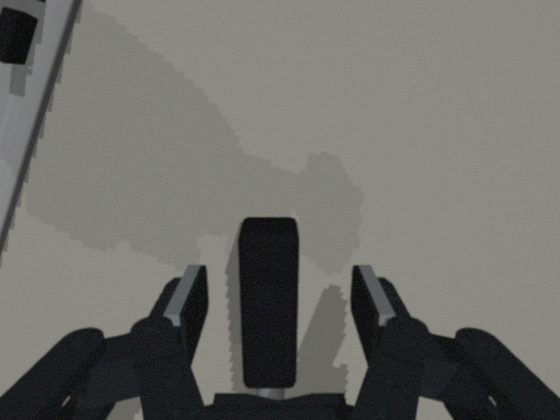

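Call:
servo_tool(deltas=[-0.4,-0.5,0.4,0.4,0,0,0,0,0.3,0,0,0,0,0,0,0,0,0])

```text
clock: 9.25
position: [0.6119, 0.2818, 0.0054]
ee_rot: [0.0, 0.597, 0.802, 0.001]
contact_force: [-1.1, -0.0, 0.1]
width: 0.0601
```

Call:
servo_tool(deltas=[0,0,0,0,0,0,0,0,0,0,0,0,0,0,0,0,0,0,0,0,0,0,0,0,0,0,0,0,0,0,0,0,0,0,0,0,0,0,0,0,0,0,0,0,0,0,0,0], jaw=1.5, grip_force=60)

```text
clock: 10.05
position: [0.6123, 0.2818, 0.006]
ee_rot: [0.0, 0.597, 0.802, 0.002]
contact_force: [-0.1, 0.3, -0.0]
width: 0.0226
```

```bash
python3 - <<'E'
from h import *
show(); im,d=eyes.get_image('wrist'); save('w6',im)
E
```

```text
t 10.05 pos [0.6123 0.2818 0.006 ] yaw 16.72 z [ 0.003  0.002 -1.   ] w 0.0226 F [-0.1  0.3 -0. ]
```

View pics/w6.png

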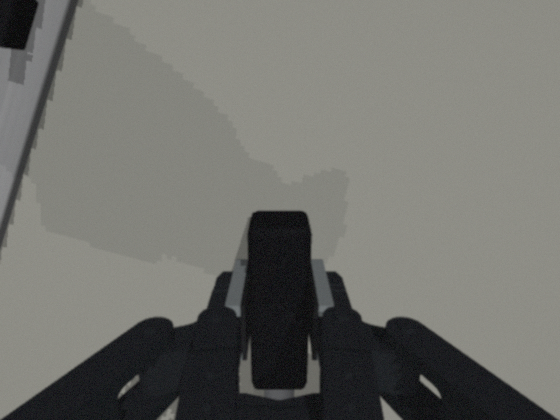

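Call:
servo_tool(deltas=[0,0,-1,0,0,0,0,0,-2,0,0,0,0,0,-2,0,0,0,0,0,-2,0,0,0,0,0,-1,0,0,0,0,0,0,0,0,0])

```text
clock: 10.7
position: [0.6111, 0.2815, 0.0898]
ee_rot: [-0.0, 0.597, 0.802, 0.001]
contact_force: [0.5, -0.7, -0.8]
width: 0.0227
```

```bash
python3 - <<'E'
from h import *
show(); plan([0.6665,0.185,0.08],-1.5,8)
E
```

```text
t 10.7 pos [0.6111 0.2815 0.0898] yaw 16.72 z [ 0.001  0.002 -1.   ] w 0.0227 F [ 0.5 -0.7 -0.8]
n 8 tool total cm [-10.83   2.53   0.96] rv [ 0.05 -0.11 18.22]
[-1.4,0.3,0.1,0,0,2.3,-1.3,0.4,0.1,0,0,2.3,-1.3,0.4,0.1,0,0,2.3,-1.3,0.5,0.1,0,0,2.3,-1.3,0.5,0.1,0,0,2.3,-1.3,0.6,0.1,0,0,2.3,-1.2,0.6,0.1,0,0,2.3,-1.2,0.7,0.1,0,0,2.3]
```

Call:
servo_tool(deltas=[-1.4,0.3,0.1,0,0,2.3,-1.3,0.4,0.1,0,0,2.3,-1.3,0.4,0.1,0,0,2.3,-1.3,0.5,0.1,0,0,2.3,-1.3,0.5,0.1,0,0,2.3,-1.3,0.6,0.1,0,0,2.3,-1.2,0.6,0.1,0,0,2.3,-0.8,0.5,0.1,0,0,2.3,0,0,0,0,0,0,0,0,0,0,0,0])

```text
clock: 11.7
position: [0.6668, 0.1767, 0.0759]
ee_rot: [-0.002, 0.729, 0.685, -0.003]
contact_force: [0.7, -0.4, -0.8]
width: 0.0225
```

```bash
python3 - <<'E'
from h import *
show(); plan([0.6665,0.175,0.060],-1.5,1)
E
```

```text
t 11.7 pos [0.6668 0.1767 0.0759] yaw -3.55 z [-0.006 -0.001 -1.   ] w 0.0225 F [ 0.7 -0.4 -0.8]
n 1 tool total cm [-0.17 -0.01  1.59] rv [-0.37  0.06 -2.05]
[-0.17,-0.01,1.59,-0.4,0.1,-2]
```

Call:
servo_tool(deltas=[0,0,0.6,-0.3,0,-1.6,0,0,0.5,0,0,0,0,0,0.3,0,0,0,0,0,0,0,0,0,0,0,0,0,0,0])

```text
clock: 12.2
position: [0.6652, 0.1792, 0.0606]
ee_rot: [-0.001, 0.717, 0.697, -0.001]
contact_force: [-0.7, 0.1, -1.0]
width: 0.0227
```

```bash
python3 - <<'E'
from h import *
show(); plan([0.6665,0.175,0.060],-1.5,1)
im,d=eyes.get_image('wrist'); save('w7',im)
c=cal('scene');im,d=eyes.get_image('scene'); save('s7',cv2.resize(im[170:330,180:400],None,fx=3.5,fy=3.5,interpolation=cv2.INTER_CUBIC))
E
```

```text
t 12.2 pos [0.6652 0.1792 0.0606] yaw -1.63 z [-0.002 -0.    -1.   ] w 0.0227 F [-0.7  0.1 -1. ]
n 1 tool total cm [-0.41  0.14  0.06] rv [-0.11  0.01 -0.13]
[-0.41,0.14,0.06,-0.1,0,-0.1]
```

View pics/w7.png

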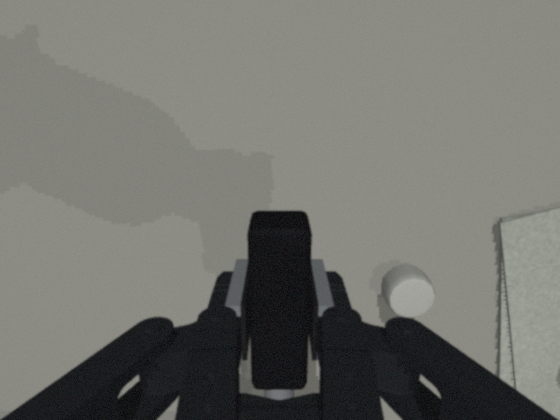

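View pics/s7.png

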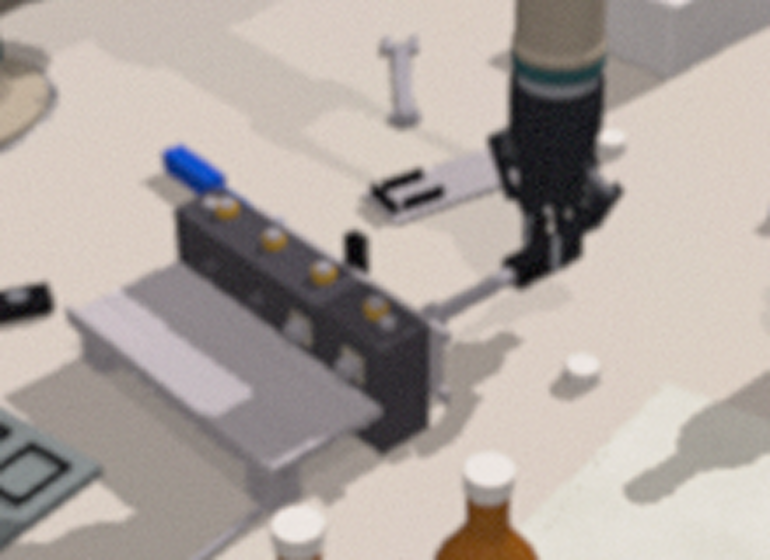

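Call:
servo_tool(deltas=[-0.3,0.2,0,0,0,0.1,-0.6,0,0,0,0,0,-0.6,0,0,0,0,0,-0.6,0,0,0,0,0,-0.5,0,0,0,0,0,0,0,0,0,0,0,0,0,0,0,0,0])

```text
clock: 13.0
position: [0.6673, 0.1497, 0.0616]
ee_rot: [0.0, 0.718, 0.696, -0.0]
contact_force: [0.6, 0.5, -0.5]
width: 0.0222
```

```bash
python3 - <<'E'
from h import *
show(); plan([0.664,0.078,0.060],-1.5,1)
E
```

```text
t 13.0 pos [0.6673 0.1497 0.0616] yaw -1.81 z [-0. -0. -1.] w 0.0222 F [ 0.6  0.5 -0.5]
n 1 tool total cm [-7.18 -0.1   0.16] rv [-0.02  0.03 -0.31]
[-7.18,-0.1,0.16,0,0,-0.3]
```

Call:
servo_tool(deltas=[-0.3,-0.1,0.1,0,0,-0.3,-0.5,0,0,0,0,0,-0.5,0,0,0,0,0,-0.5,0,0,0,0,0,-0.5,0,0,0,0,0,-0.5,0,0,0,0,0,0,0,0,0,0,0])

```text
clock: 13.7
position: [0.6672, 0.1368, 0.0632]
ee_rot: [-0.008, 0.718, 0.696, 0.012]
contact_force: [-0.0, -0.6, -0.9]
width: 0.0229
```

```bash
python3 - <<'E'
from h import *
show(); plan([0.664,0.078,0.060],-1.5,1)
E
```

```text
t 13.7 pos [0.6672 0.1368 0.0632] yaw -1.76 z [ 0.007  0.029 -1.   ] w 0.0229 F [-0.  -0.6 -0.9]
n 1 tool total cm [-5.9  -0.14  0.15] rv [ 0.34 -1.66 -0.25]
[-5.9,-0.14,0.15,0.3,-1.7,-0.3]
```

```bash
python3 - <<'E'
from h import *
show()
im,d=eyes.get_image('wrist'); save('w8',im)
im,d=eyes.get_image('scene'); save('s8',cv2.resize(im[170:330,180:400],None,fx=3.5,fy=3.5,interpolation=cv2.INTER_CUBIC))
show()
E
```

```text
t 13.7 pos [0.6672 0.1368 0.0632] yaw -1.76 z [ 0.007  0.029 -1.   ] w 0.0229 F [-0.  -0.6 -0.9]
t 13.8 pos [0.667  0.1361 0.0629] yaw -1.74 z [ 0.006  0.027 -1.   ] w 0.0222 F [ 1.   2.1 -1. ]
```

View pics/w8.png

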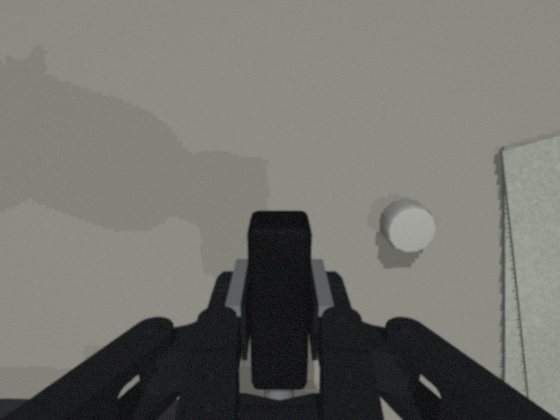

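View pics/s8.png

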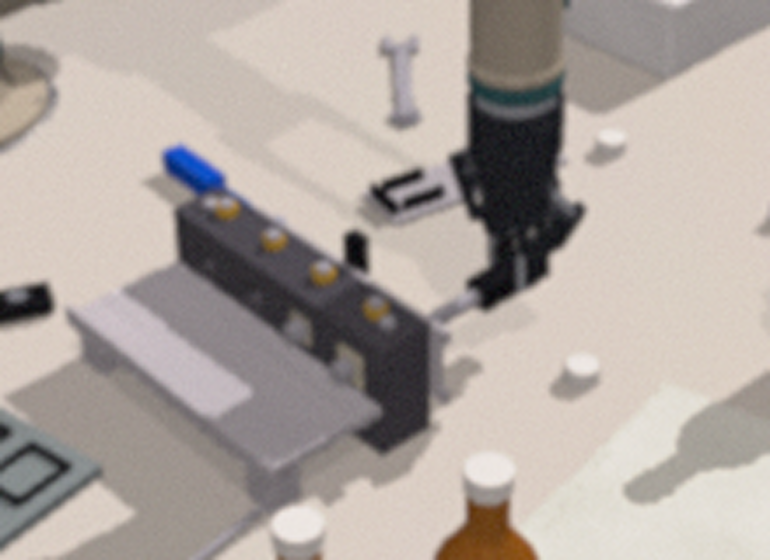

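Call:
servo_tool(deltas=[-0.8,-0.1,0.2,0,-1.5,0,-0.9,0,0,0,-0.5,0,-0.9,0,0,0,0,0])

```text
clock: 14.1
position: [0.6657, 0.1158, 0.0601]
ee_rot: [0.002, 0.718, 0.696, 0.003]
contact_force: [-0.8, 0.1, -0.8]
width: 0.0229
```

```bash
python3 - <<'E'
from h import *
show(); plan([0.664,0.078,0.060],-1.5,1)
E
```

```text
t 14.1 pos [0.6657 0.1158 0.0601] yaw -1.78 z [ 0.007  0.001 -1.   ] w 0.0229 F [-0.8  0.1 -0.8]
n 1 tool total cm [-3.78 -0.06  0.  ] rv [ 0.39 -0.08 -0.28]
[-3.78,-0.06,0,0.4,-0.1,-0.3]
```

Call:
servo_tool(deltas=[-0.8,-0.1,0,0.3,0,-0.2,-0.7,0,0,0,0,0,-0.7,0,0,0,0,0,-0.6,0,0,0,0,0,-0.4,0,0,0,0,0,0,0,0,0,0,0])

```text
clock: 14.7
position: [0.6632, 0.0764, 0.0596]
ee_rot: [0.001, 0.718, 0.696, -0.001]
contact_force: [-0.2, 0.1, -2.1]
width: 0.0223
```

```bash
python3 - <<'E'
from h import *
show(); plan([0.664,0.078,0.060],-1.5,1)
im,d=eyes.get_image('scene'); save('s9',cv2.resize(im[170:330,180:400],None,fx=3.5,fy=3.5,interpolation=cv2.INTER_CUBIC))
E
```

```text
t 14.7 pos [0.6632 0.0764 0.0596] yaw -1.72 z [-0.001 -0.002 -1.   ] w 0.0223 F [-0.2  0.1 -2.1]
n 1 tool total cm [ 0.16  0.08 -0.04] rv [-0.03  0.13 -0.22]
[0.16,0.08,-0.04,0,0.1,-0.2]
```

View pics/s9.png

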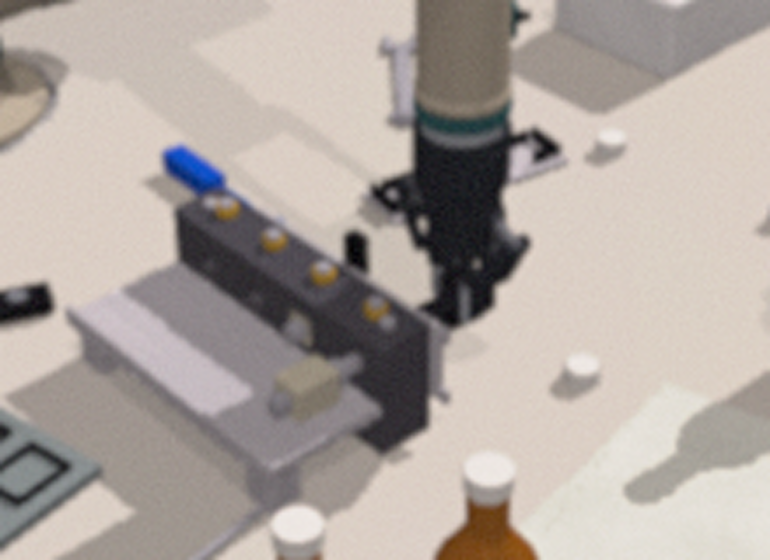

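Call:
servo_tool(deltas=[1,0.1,0,0,0,-0.2,1.5,0,0,0,0,0,1.5,0,0,0,0,0,1.5,0,0,0,0,0,1.5,0,0,0,0,0,1.5,0,0,0,0,0,1.2,0,0,0,0,0,0.6,0,0,0,0,0,0,0,0,0,0,0])

```text
clock: 15.65
position: [0.6667, 0.1934, 0.0593]
ee_rot: [0.0, 0.715, 0.699, -0.0]
contact_force: [-0.5, 0.6, -1.2]
width: 0.0225
```

```bash
python3 - <<'E'
from h import *
show(); plan([0.6045,0.178,0.060],-1.5,1)
E
```

```text
t 15.65 pos [0.6667 0.1934 0.0593] yaw -1.24 z [ 0.    -0.001 -1.   ] w 0.0225 F [-0.5  0.6 -1.2]
n 1 tool total cm [-1.67 -6.18 -0.07] rv [0.   0.03 0.26]
[-1.67,-6.18,-0.07,0,0,0.3]
```

Call:
servo_tool(deltas=[0,-1.2,-0.1,0,0,0.3,0,-1.2,0,0,0,0,0,-1.2,0,0,0,0,0,-1.2,0,0,0,0,0,-1,0,0,0,0,0,-0.3,0,0,0,0,0,0,0,0,0,0,0,0,0,0,0,0])

```text
clock: 16.45
position: [0.5977, 0.1907, 0.0608]
ee_rot: [0.0, 0.718, 0.696, -0.002]
contact_force: [-0.5, 0.5, -1.1]
width: 0.0225
```

```bash
python3 - <<'E'
from h import *
show(); plan([0.6045,0.178,0.060],-1.5,1)
im,d=eyes.get_image('wrist'); save('w10',im)
E
```

```text
t 16.45 pos [0.5977 0.1907 0.0608] yaw -1.79 z [-0.003 -0.003 -1.   ] w 0.0225 F [-0.5  0.5 -1.1]
n 1 tool total cm [-1.25  0.72  0.08] rv [-0.17  0.17 -0.29]
[-1.25,0.72,0.08,-0.2,0.2,-0.3]
```

View pics/w10.png

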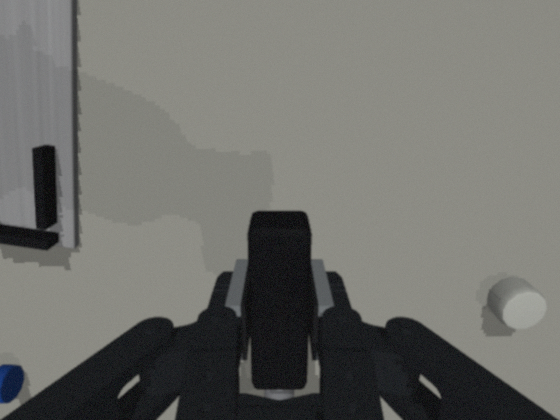

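Call:
servo_tool(deltas=[-0.3,0.6,0.1,0,0.1,-0.3,-0.6,0.1,0,0,0,0,-0.4,0,0,0,0,0,0,0,0,0,0,0,0,0,0,0,0,0])

```text
clock: 17.0
position: [0.6073, 0.1757, 0.0593]
ee_rot: [-0.0, 0.716, 0.698, -0.001]
contact_force: [0.7, -0.6, -0.3]
width: 0.0221
```

```bash
python3 - <<'E'
from h import *
show(); plan([0.602,0.0795,0.060],-1.5,1)
p=manip.get_state()['position']; print('x err',0.5996+0.0262*(p[1]+0.0128)-p[0])
E
```

```text
t 17.0 pos [0.6073 0.1757 0.0593] yaw -1.52 z [-0.001 -0.001 -1.   ] w 0.0221 F [ 0.7 -0.6 -0.3]
n 1 tool total cm [-9.63 -0.27 -0.06] rv [-0.08  0.07 -0.02]
[-9.63,-0.27,-0.06,-0.1,0.1,0]
x err -0.002754731966572388
```

Call:
servo_tool(deltas=[0,-0.3,-0.1,0,0,0,-0.4,0,0,0,0,0,-0.6,0,0,0,0,0,-0.6,0,0,0,0,0,-0.3,0,0,0,0,0,0,0,0,0,0,0])

```text
clock: 17.6
position: [0.603, 0.1552, 0.0605]
ee_rot: [-0.0, 0.716, 0.698, -0.001]
contact_force: [0.1, 0.3, -1.1]
width: 0.0227
```

```bash
python3 - <<'E'
from h import *
show(); plan([0.602,0.0795,0.060],-1.5,1)
p=manip.get_state()['position']; print('x err',0.5996+0.0262*(p[1]+0.0128)-p[0])
E
```

```text
t 17.6 pos [0.603  0.1552 0.0605] yaw -1.5 z [-0.002 -0.001 -1.   ] w 0.0227 F [ 0.1  0.3 -1.1]
n 1 tool total cm [-7.57  0.1   0.06] rv [-0.11  0.09  0.  ]
[-7.57,0.1,0.06,-0.1,0.1,0]
x err 0.0010059863248020884
```

Call:
servo_tool(deltas=[-0.4,0.1,0,0,0,0,-0.6,0,0,0,0,0,-0.8,0,0,0,-0.5,0,-0.9,0,0,0,-0.5,0,-0.9,0,0,0,-0.5,0])

```text
clock: 18.1
position: [0.6042, 0.1271, 0.061]
ee_rot: [0.004, 0.719, 0.695, -0.003]
contact_force: [0.4, 3.2, -4.2]
width: 0.0225
```

```bash
python3 - <<'E'
from h import *
show(); plan([0.602,0.0795,0.060],-1.5,1)
p=manip.get_state()['position']; print('x err',0.5996+0.0262*(p[1]+0.0128)-p[0])
E
```

```text
t 18.1 pos [0.6042 0.1271 0.061 ] yaw -1.87 z [ 0.001 -0.009 -1.   ] w 0.0225 F [ 0.4  3.2 -4.2]
n 1 tool total cm [-4.77 -0.07  0.14] rv [ 0.06  0.53 -0.37]
[-4.77,-0.07,0.14,0.1,0.5,-0.4]
x err -0.0009564894661160395
```

Call:
servo_tool(deltas=[-0.9,-0.1,0.1,0,0,-0.3,-0.9,0,0,0,0,0,-0.8,0,0,0,0,0,-0.7,0,0,0,0,0])

```text
clock: 18.5
position: [0.6018, 0.0923, 0.0598]
ee_rot: [0.003, 0.716, 0.698, -0.003]
contact_force: [-0.5, 0.9, -2.3]
width: 0.0224
```

```bash
python3 - <<'E'
from h import *
show(); plan([0.602,0.0795,0.060],-1.5,1)
p=manip.get_state()['position']; print('x err',0.5996+0.0262*(p[1]+0.0128)-p[0])
E
```

```text
t 18.5 pos [0.6018 0.0923 0.0598] yaw -1.51 z [ 0.    -0.009 -1.   ] w 0.0224 F [-0.5  0.9 -2.3]
n 1 tool total cm [-1.28  0.05 -0.01] rv [ 0.02  0.53 -0.01]
[-1.28,0.05,-0.01,0,0.5,0]
x err 0.0005271718488144561
```

Call:
servo_tool(deltas=[-0.6,0,0,0,0.3,0,-0.3,0,0,0,0,0,0,0,0,0,0,0])

```text
clock: 18.8
position: [0.6018, 0.0802, 0.0603]
ee_rot: [0.002, 0.717, 0.697, -0.001]
contact_force: [0.7, 0.4, -0.3]
width: 0.023
```

```bash
python3 - <<'E'
from h import *
show(); plan([0.602,0.0795,0.060],-1.5,1)
im,d=eyes.get_image('scene'); save('s11',cv2.resize(im[170:330,180:400],None,fx=3.5,fy=3.5,interpolation=cv2.INTER_CUBIC))
E
```

```text
t 18.8 pos [0.6018 0.0802 0.0603] yaw -1.64 z [ 0.001 -0.005 -1.   ] w 0.023 F [ 0.7  0.4 -0.3]
n 1 tool total cm [-0.07  0.02  0.03] rv [ 0.05  0.26 -0.14]
[-0.07,0.02,0.03,0,0.3,-0.1]
```

View pics/s11.png

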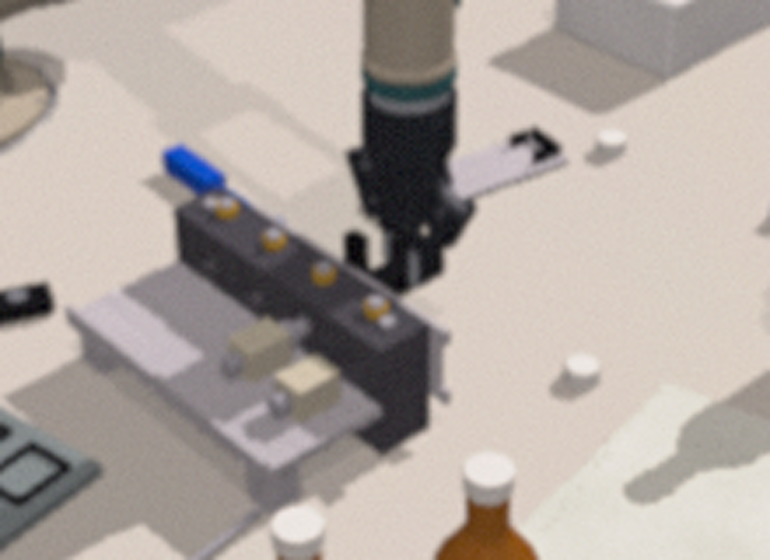

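Call:
servo_tool(deltas=[0.8,0,0,0,0,0,1.5,0,0,0,0,0,1.5,0,0,0,0,0,1.5,0,0,0,0,0,1.5,0,0,0,0,0,1.5,0,0,0,0,0,1.5,0,0,0,0,0,1.5,0,0,0,0,0,1,0,-2,0,0,0,1,0,-2,0,0,0,0,0,-1,0,0,0])

```text
clock: 19.95
position: [0.6034, 0.2302, 0.1084]
ee_rot: [-0.0, 0.715, 0.699, -0.003]
contact_force: [-0.5, -0.2, -1.7]
width: 0.0223
```

```bash
python3 - <<'E'
from h import *
show(); plan([0.478,0.332,0.10],-10.9,8)
E
```

```text
t 19.95 pos [0.6034 0.2302 0.1084] yaw -1.35 z [-0.004 -0.004 -1.   ] w 0.0223 F [-0.5 -0.2 -1.7]
n 8 tool total cm [  9.88 -12.77   0.86] rv [-0.21  0.25  9.55]
[1.2,-1.6,0.1,0,0,1.2,1.2,-1.6,0.1,0,0,1.2,1.2,-1.6,0.1,0,0,1.2,1.1,-1.7,0.1,0,0,1.2,1.1,-1.7,0.1,0,0,1.2,1.1,-1.7,0.1,0,0,1.2,1,-1.7,0.1,0,0,1.2,1,-1.8,0.1,0,0,1.2]
```

Call:
servo_tool(deltas=[1.2,-1.6,0.1,0,0,1.2,1.2,-1.6,0.1,0,0,1.2,1.2,-1.6,0.1,0,0,1.2,1.1,-1.7,0.1,0,0,1.2,1.1,-1.7,0.1,0,0,1.2,1.1,-1.7,0.1,0,0,1.2,1,-1.6,0.1,0,0,1.2,0.6,-0.8,0,0,0,0.8,0,0,0,0,0,0,0,0,0,0,0,0])

```text
clock: 20.95
position: [0.4862, 0.3285, 0.1019]
ee_rot: [0.003, 0.771, 0.636, -0.002]
contact_force: [0.6, -0.5, -0.7]
width: 0.0229
```

```bash
python3 - <<'E'
from h import *
show(); plan([0.4777,0.3318,0.06],-10.9,1)
c=cal('wrist');im,d=eyes.get_image('wrist'); save('w12',im); np.savez('w12.npz',im=im,d=d,K=c[0],D=c[1],R=c[2],t=c[3])
E
```

```text
t 20.95 pos [0.4862 0.3285 0.1019] yaw -10.98 z [ 0.    -0.008 -1.   ] w 0.0229 F [ 0.6 -0.5 -0.7]
n 1 tool total cm [ 0.19 -0.91  4.18] rv [ 0.11  0.44 -0.08]
[0.19,-0.91,4.18,0.1,0.4,-0.1]
```

View pics/w12.png

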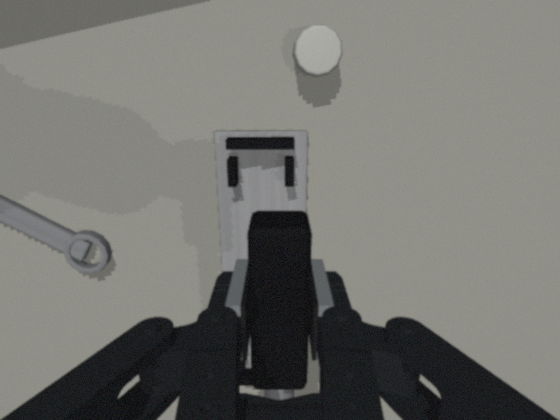

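```bash
python3 - <<'E'
from h import *
f=np.load('w12.npz');c=(f['K'],f['D'],f['R'],f['t'])
q=onz('w',[(233,158),(290,157.5),(226.5,143.5),(293.5,143.5),(238,172),(285,172)],0.018,c)[:,:2]; print(np.round(q,4))
m=onz('w',[(233,171.5),(290,171)],0.018,c)[:,:2]; print(m, m.mean(0), m.mean(0)+0.036*np.array([-.189,-.982]))
e=onz('w',[(214,131),(308,130)],0.006,c)[:,:2]; print(e, np.degrees(np.arctan2(*(e[1]-e[0])[::-1])), 'centre+98mm', e.mean(0))
E
```

```text
[[0.466  0.368 ]
 [0.5006 0.3616]
 [0.4642 0.3775]
 [0.5043 0.3697]
 [0.4671 0.3587]
 [0.4959 0.3532]]
[[0.46409312 0.35965589]
 [0.4990757  0.35319289]] [0.48158441 0.35642439] [0.47478041 0.32107239]
[[0.45622556 0.38509823]
 [0.51493489 0.37433902]] -10.384915710730176 centre+98mm [0.48558023 0.37971862]
```

Call:
servo_tool(deltas=[0.2,-0.8,0.8,0,0.4,-0.3,0,-0.1,1,0,0,0,0,0,1,0,0,0,0,0,0.8,0,0,0,0,0,0,0,0,0,0,0,0,0,0,0])

```text
clock: 21.6
position: [0.4783, 0.3301, 0.0613]
ee_rot: [0.001, 0.771, 0.637, -0.001]
contact_force: [-0.3, 0.2, -1.1]
width: 0.0227
```

```bash
python3 - <<'E'
from h import *
show(); plan([0.4775,0.332,0.035],-10.7,1)
E
```

```text
t 21.6 pos [0.4783 0.3301 0.0613] yaw -10.82 z [ 0.    -0.002 -1.   ] w 0.0227 F [-0.3  0.2 -1.1]
n 1 tool total cm [ 0.18 -0.12  2.63] rv [ 0.03  0.11 -0.12]
[0.18,-0.12,2.63,0,0.1,-0.1]
```

Call:
servo_tool(deltas=[0.2,-0.1,0.8,0,0.1,-0.1,0,0,0.9,0,0,0,0,0,0.8,0,0,0,0,0,0,0,0,0,0,0,0,0,0,0])

```text
clock: 22.1
position: [0.4783, 0.3327, 0.0342]
ee_rot: [0.0, 0.77, 0.638, 0.001]
contact_force: [1.0, -0.3, -0.7]
width: 0.0225
```

```bash
python3 - <<'E'
from h import *
show(); plan([0.4775,0.332,0.014],-10.7,1)
c=cal('wrist');im,d=eyes.get_image('wrist'); save('w13',im)
im,d=eyes.get_image('scene'); save('s13',cv2.resize(im[130:250,240:400],None,fx=4.5,fy=4.5,interpolation=cv2.INTER_CUBIC))
E
```

```text
t 22.1 pos [0.4783 0.3327 0.0342] yaw -10.71 z [ 0.001  0.    -1.   ] w 0.0225 F [ 1.  -0.3 -0.7]
n 1 tool total cm [-0.08 -0.07  2.02] rv [ 0.08 -0.03 -0.01]
[-0.08,-0.07,2.02,0.1,0,0]
```

View pics/w13.png

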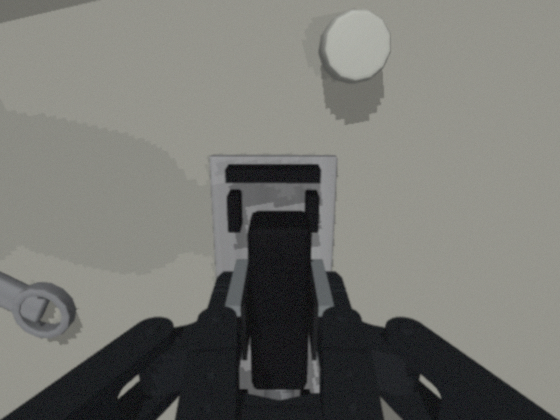

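View pics/s13.png

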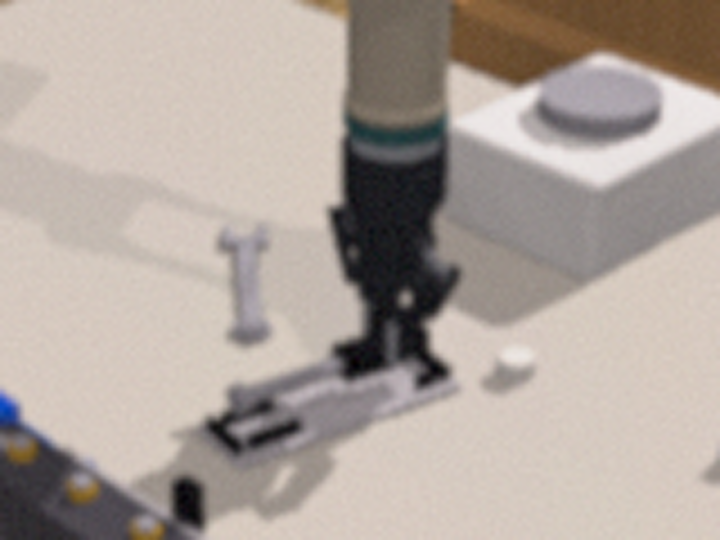

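```bash
python3 - <<'E'
from h import *
s=manip.get_state(); R=Rt(s['ee_rot']).as_matrix(); p=s['position']
c=cal('wrist')
# points behind TCP: rod rear end top at x=+30mm tool, z tool -18mm(top)
for v in ([.03,0,-.018],[.03,0,.018],[.05,0,.018]): print(v,proj('w',[p+R@np.array(v)],c))
q=onz('w',[(235,211),(312,211),(226,174),(321,174)],0.018,c)
print(np.round((q-p)@R*1000,1)); print(np.round(q,4))
E
```

```text
[0.03, 0, -0.018] [[276.46169719 227.74232971]]
[0.03, 0, 0.018] [[277.0408311  198.19833046]]
[0.05, 0, 0.018] [[276.98355363 154.52228725]]
[[ 24.4 -19.1  16.4]
 [ 24.4  15.9  16.5]
 [ 41.6 -22.5  16.4]
 [ 41.6  19.4  16.5]]
[[0.4641 0.3602 0.018 ]
 [0.4985 0.3537 0.018 ]
 [0.464  0.3777 0.018 ]
 [0.5051 0.37   0.018 ]]
```

Call:
servo_tool(deltas=[0,-0.3,0,0,0,0,0,0,0.4,0,0,0,0,0,0,0,0,0,0,0,0,0,0,0])

```text
clock: 22.6
position: [0.4757, 0.3336, 0.0311]
ee_rot: [0.001, 0.77, 0.638, 0.002]
contact_force: [-0.2, 0.9, -0.7]
width: 0.0224
```

```bash
python3 - <<'E'
from h import *
show(); plan([0.4775,0.332,0.014],-10.7,1)
c=cal('wrist');im,d=eyes.get_image('wrist'); save('w14',im)
E
```

```text
t 22.6 pos [0.4757 0.3336 0.0311] yaw -10.71 z [ 0.003  0.001 -1.   ] w 0.0224 F [-0.2  0.9 -0.7]
n 1 tool total cm [-0.13  0.2   1.71] rv [ 0.18 -0.12 -0.01]
[-0.13,0.2,1.71,0.2,-0.1,0]
```

View pics/w14.png

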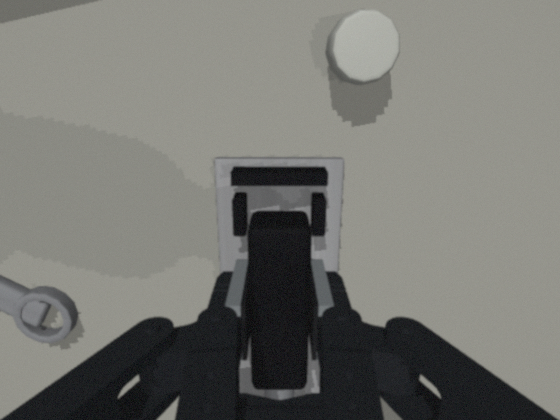

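Call:
servo_tool(deltas=[-0.1,0,0.6,0,0,0,0,0,0.5,0,0,0,0,0,0.4,0,0,0,0,0,0.2,0,0,0,0,0,0,0,0,0])

```text
clock: 23.15
position: [0.4754, 0.3324, 0.0123]
ee_rot: [0.001, 0.77, 0.638, 0.001]
contact_force: [0.4, 0.4, -2.3]
width: 0.0223
```

```bash
python3 - <<'E'
from h import *
show()
c=cal('wrist');im,d=eyes.get_image('wrist'); save('w15',im)
im,d=eyes.get_image('scene'); save('s15',cv2.resize(im[130:250,240:400],None,fx=4.5,fy=4.5,interpolation=cv2.INTER_CUBIC))
E
```

```text
t 23.15 pos [0.4754 0.3324 0.0123] yaw -10.72 z [ 0.003  0.001 -1.   ] w 0.0223 F [ 0.4  0.4 -2.3]
```

View pics/w15.png

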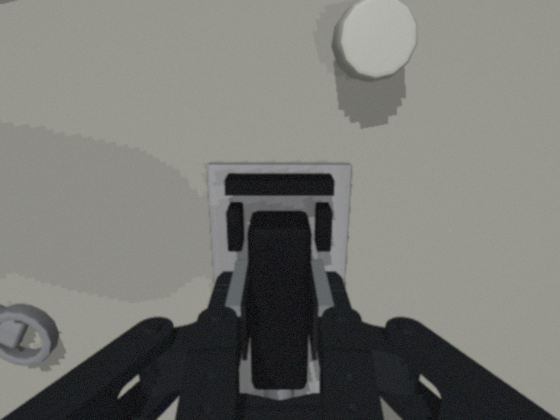

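View pics/s15.png

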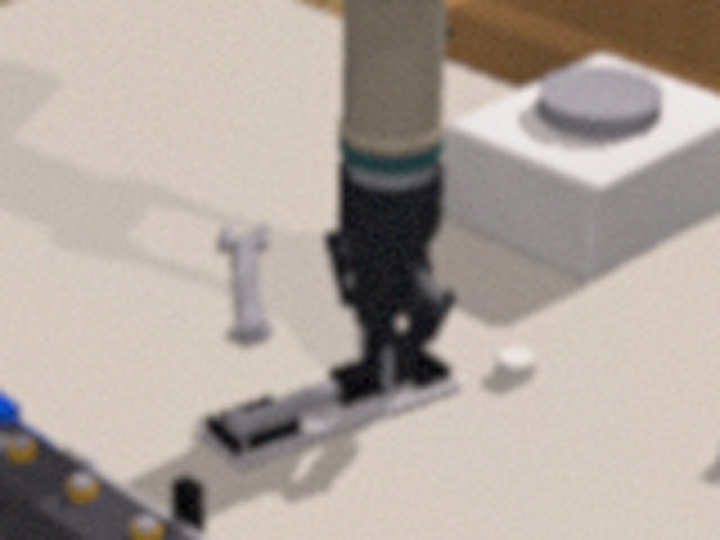

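Call:
servo_tool(deltas=[0,0,0,0,0,0,0,0,0,0,0,0,0,0,0,0,0,0,0,0,0,0,0,0,0,0,-1,0,0,0,0,0,-2,0,0,0,0,0,-3,0,0,0,0,0,-4,0,0,0,0,0,-4,0,0,0,0,0,-3,0,0,0], jaw=4.5)

```text
clock: 24.25
position: [0.4728, 0.3311, 0.1884]
ee_rot: [-0.0, 0.77, 0.638, -0.002]
contact_force: [0.4, -0.6, 1.1]
width: 0.045
```

```bash
python3 - <<'E'
from h import *
show()
c=cal('wrist');im,d=eyes.get_image('wrist'); save('w16',im); np.savez('w16.npz',im=im,d=d,K=c[0],D=c[1],R=c[2],t=c[3])
plan([0.600,0.026,0.16],-1.5,12)
E
```

```text
t 24.25 pos [0.4728 0.3311 0.1884] yaw -10.71 z [-0.003 -0.002 -1.   ] w 0.045 F [ 0.4 -0.6  1.1]
n 12 tool total cm [-27.82  17.92   3.37] rv [ 0.31 -0.17 -9.21]
[-2.3,1.5,0.3,0,0,-0.8,-2.3,1.5,0.3,0,0,-0.8,-2.4,1.4,0.3,0,0,-0.8,-2.4,1.4,0.3,0,0,-0.8,-2.4,1.4,0.3,0,0,-0.8,-2.4,1.3,0.3,0,0,-0.8,-2.4,1.3,0.3,0,0,-0.8,-2.4,1.3,0.3,0,0,-0.8,-2.5,1.2,0.3,0,0,-0.8,-2.5,1.2,0.3,0,0,-0.8,-2.5,1.2,0.3,0,0,-0.8,-2.5,1.1,0.3,0,0,-0.8]
```

View pics/w16.png

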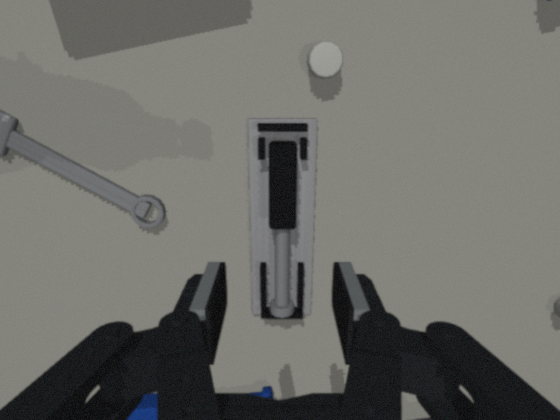

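```bash
python3 - <<'E'
from h import *
f=np.load('w16.npz');c=(f['K'],f['D'],f['R'],f['t'])
a=onz('w',[(283,142),(283,228)],0.030,c); b=onz('w',[(262,148),(304,148),(264,289),(301,289),(283,127)],0.018,c)
t=np.array([-.1857,-.9826]); 
print(np.round(a,4)); print(np.round(b,4))
s=b[:2,:2].mean(0)+.036*t; s2=b[2:4,:2].mean(0)-.0975*t; print('seat',s,s2, 'rod',a[0,:2]+.045*t,a[1,:2]-.03*t)
save('w16c',cv2.resize(f['im'][105:330,225:345],None,fx=4,fy=2.6))
E
```

```text
[[0.4826 0.3633 0.03  ]
 [0.469  0.2897 0.03  ]]
[[0.464  0.3598 0.018 ]
 [0.4989 0.3532 0.018 ]
 [0.4387 0.2262 0.018 ]
 [0.4737 0.2197 0.018 ]
 [0.4846 0.3737 0.018 ]]
seat [0.47476573 0.32113219] [0.47431765 0.31872999] rod [0.47427915 0.31912562] [0.47456142 0.31919368]
```

View pics/w16c.png

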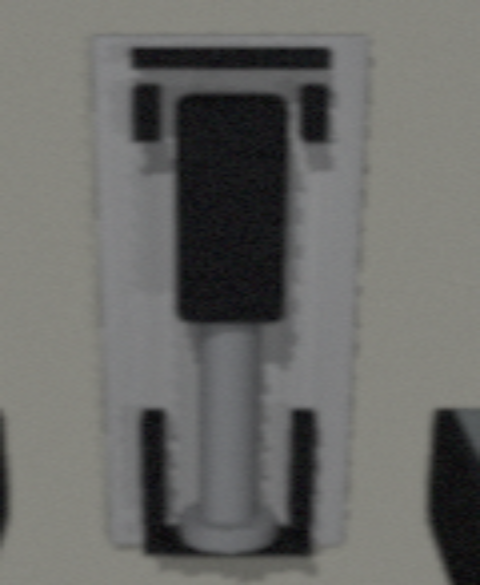

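Call:
servo_tool(deltas=[-2.3,1.5,0.2,0,0,-0.8,-2.3,1.5,0.2,0,0,-0.8,-2.4,1.4,0.2,0,0,-0.8,-2.4,1.4,0.2,0,0,-0.8,-2.4,1.4,0.2,0,0,-0.8,-2.4,1.3,0.2,0,0,-0.8,-2.4,1.3,0.2,0,0,-0.8,-2.4,1.3,0.2,0,0,-0.8,-2.4,1.2,0.2,0,0,-0.8,-2.2,1.2,0.2,0,0,-0.8,-1.5,0.6,0.2,0,0,-0.8,-0.5,0,0,0,0,0,0,0,0,0,0,0,0,0,0,0,0,0])

```text
clock: 25.7
position: [0.5919, 0.0538, 0.1841]
ee_rot: [0.005, 0.716, 0.698, 0.012]
contact_force: [-0.5, 0.4, -0.4]
width: 0.0454
```

```bash
python3 - <<'E'
from h import *
show()
plan([0.600,0.0255,0.1045],-1.5,1)
c=cal('wrist');im,d=eyes.get_image('wrist'); save('w17',im); np.savez('w17.npz',im=im,d=d,K=c[0],D=c[1],R=c[2],t=c[3])
E
```

```text
t 25.7 pos [0.5919 0.0538 0.1841] yaw -1.42 z [ 0.025  0.01  -1.   ] w 0.0454 F [-0.5  0.4 -0.4]
n 1 tool total cm [-2.9   0.68  7.95] rv [ 1.42 -0.61  0.08]
[-2.9,0.68,7.95,1.4,-0.6,0.1]
```

View pics/w17.png

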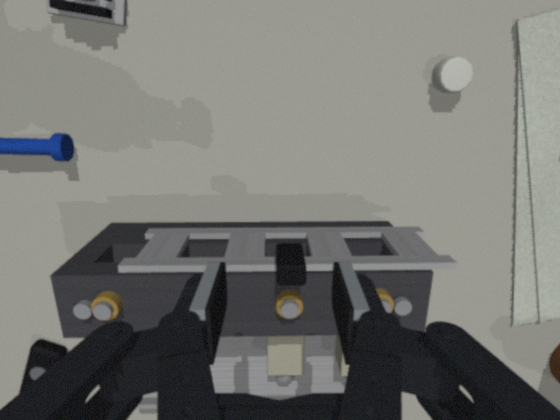

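Call:
servo_tool(deltas=[-1.3,0.6,1,1.4,-0.6,0,-1.2,0.1,1.5,0,0,0,-0.4,0,1.5,0,0,0,0,0,1,0,0,0,0,0,0,0,0,0,0,0,0,0,0,0])

```text
clock: 26.35
position: [0.6001, 0.0254, 0.1311]
ee_rot: [-0.0, 0.714, 0.7, -0.002]
contact_force: [1.3, 0.0, 0.9]
width: 0.0451
```

```bash
python3 - <<'E'
from h import *
show()
plan([0.600,0.0255,0.1045],-1.5,1)
E
```

```text
t 26.35 pos [0.6001 0.0254 0.1311] yaw -1.08 z [-0.003 -0.002 -1.   ] w 0.0451 F [1.3 0.  0.9]
n 1 tool total cm [0.01 0.   2.66] rv [-0.14  0.13  0.42]
[0.01,0,2.66,-0.1,0.1,0.4]
```

Call:
servo_tool(deltas=[0,0,0.9,0,0,0.4,0,0,0.9,0,0,0,0,0,0.7,0,0,0,0,0,0,0,0,0])

```text
clock: 26.75
position: [0.6008, 0.0261, 0.1052]
ee_rot: [0.001, 0.716, 0.698, -0.001]
contact_force: [0.3, -0.5, -1.0]
width: 0.045
```

Call:
servo_tool(deltas=[0,0,0,0,0,0,0,0,0,0,0,0,0,0,0,0,0,0,0,0,0,0,0,0,0,0,0,0,0,0,0,0,0,0,0,0], jaw=1.2, grip_force=30)

```text
clock: 27.35
position: [0.5999, 0.0263, 0.1053]
ee_rot: [0.0, 0.716, 0.698, -0.001]
contact_force: [0.4, 0.0, -0.6]
width: 0.0175
```

Call:
servo_tool(deltas=[0,-0.5,0,0,0,0,0,-0.5,0,0,0,0,0,-0.5,0,0,0,0,0,-0.5,0,0,0,0,0,-0.5,0,0,0,0,0,-0.5,0,0,0,0,0,-0.5,0,0,0,0,0,-0.3,0,0,0,0,0,0,0,0,0,0])

```text
clock: 28.25
position: [0.5691, 0.0271, 0.1053]
ee_rot: [0.008, 0.716, 0.698, 0.007]
contact_force: [1.7, 0.3, -1.0]
width: 0.0175
```

Call:
servo_tool(deltas=[0,0,0,0,0,0,0,0,0,0,0,0,0,0,0,0,0,0,0,0,-1,0,0,0,0,0,-3,0,0,0,0,0,-3,0,0,0,-1,1,-3,0,0,0,-2,1.5,-1,0,0,0,-2,1.5,0,0,0,0,-2.5,1.5,0,0,0,0,-2,0.5,0,0,0,0,-0.5,0,0,0,0,0,0,0,0,0,0,0], jaw=6)

```text
clock: 29.55
position: [0.6207, -0.0763, 0.2303]
ee_rot: [0.008, 0.715, 0.699, 0.006]
contact_force: [0.6, 0.1, -0.6]
width: 0.06
```

```bash
python3 - <<'E'
from h import *
show()
c=cal('wrist');im,d=eyes.get_image('wrist'); save('w18',im); np.savez('w18.npz',im=im,d=d,K=c[0],D=c[1],R=c[2],t=c[3])
E
```

```text
t 29.55 pos [ 0.6207 -0.0763  0.2303] yaw -1.33 z [ 0.019 -0.003 -1.   ] w 0.06 F [ 0.6  0.1 -0.6]
```

View pics/w18.png

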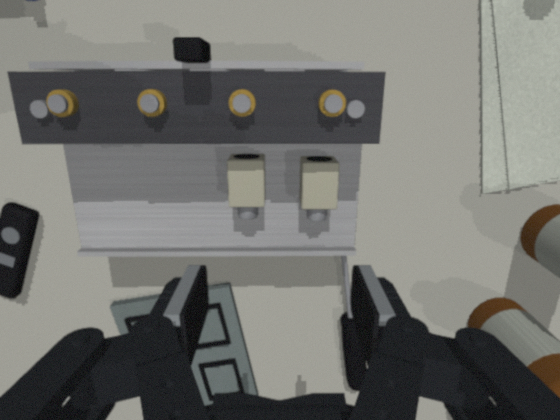

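```bash
cat > ins.py <<'E'
from h import *
def inserts(f,z=0.0795,lo=300):
    c=(f['K'],f['D'],f['R'],f['t']); hsv=cv2.cvtColor(f['im'],cv2.COLOR_RGB2HSV)
    m=((hsv[...,0]>20)&(hsv[...,0]<40)&(hsv[...,1]>30)&(hsv[...,2]>125)).astype(np.uint8)
    n,l,st,ct=cv2.connectedComponentsWithStats(m)
    for i in range(1,n):
        if st[i,4]>lo:
            cs,_=cv2.findContours((l==i).astype(np.uint8),0,1)
            r=cv2.minAreaRect((onz('w',cs[0].reshape(-1,2),z,c)[:,:2]*1000).astype(np.float32))
            print(st[i],np.round(r[0],1),np.round(r[1],1),round(r[2],1))
E
python3 - <<'E'
from ins import *
f=np.load('w18.npz'); c=(f['K'],f['D'],f['R'],f['t']); inserts(f)
print(cv2.cvtColor(f['im'],cv2.COLOR_RGB2HSV)[182,246])
print(np.round(onz('w',[(229,161),(264,161),(264,206),(229,206)],0.0795,c),4))
print(np.round(onz('w',[(302,160),(338,160),(337,208),(302,208)],0.0795,c),4))
E
```

```text
[ 27  30 159]
[[ 0.5848 -0.0559  0.0795]
 [ 0.6127 -0.0567  0.0795]
 [ 0.6114 -0.0947  0.0795]
 [ 0.5823 -0.0938  0.0795]]
[[ 0.6432 -0.0567  0.0795]
 [ 0.6722 -0.0574  0.0795]
 [ 0.6724 -0.0982  0.0795]
 [ 0.6431 -0.0974  0.0795]]
```

```bash
python3 - <<'E'
from h import *
plan([0.658,-0.077,0.11],-1.5,1)
E
```

```text
n 1 tool total cm [ 0.    3.51 12.1 ] rv [1.09 0.16 0.2 ]
[0,3.51,12.1,1.1,0.2,0.2]
```

Call:
servo_tool(deltas=[0,1.2,2,1.1,0,0.2,0,1.2,2.5,0,0,0,0,1,2.5,0,0,0,0,0.3,2.5,0,0,0,0,0,1.5,0,0,0,0,0,0,0,0,0,0,0,0,0,0,0], jaw=5)

```text
clock: 30.3
position: [0.6565, -0.0674, 0.1205]
ee_rot: [-0.0, 0.714, 0.7, 0.0]
contact_force: [-0.5, -0.3, 1.1]
width: 0.05
```

```bash
python3 - <<'E'
from h import *
show();plan([0.658,-0.077,0.06],-1.5,1)
c=cal('wrist');im,d=eyes.get_image('wrist'); save('w19',im); np.savez('w19.npz',im=im,d=d,K=c[0],D=c[1],R=c[2],t=c[3])
E
```

```text
t 30.3 pos [ 0.6565 -0.0674  0.1205] yaw -1.14 z [ 0.     0.001 -1.   ] w 0.05 F [-0.5 -0.3  1.1]
n 1 tool total cm [-0.96  0.17  6.05] rv [ 0.   -0.07  0.36]
[-0.96,0.17,6.05,0,-0.1,0.4]
```

View pics/w19.png

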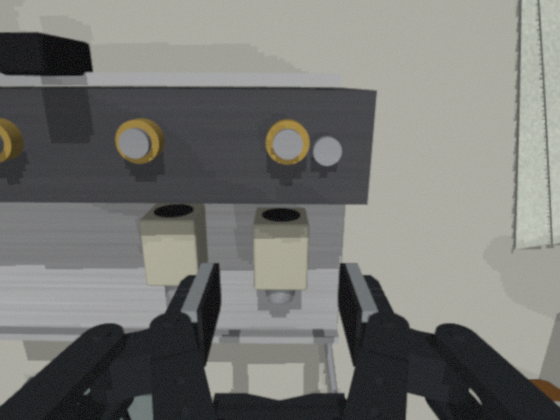

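Call:
servo_tool(deltas=[-0.8,0.1,0.5,0,0,0.4,-0.2,0,1,0,0,0,0,0,1.3,0,0,0,0,0,1.3,0,0,0,0,0,1,0,0,0,0,0,0,0,0,0,0,0,0,0,0,0], jaw=4.3)

```text
clock: 31.05
position: [0.6581, -0.0785, 0.0679]
ee_rot: [0.001, 0.717, 0.697, 0.002]
contact_force: [0.1, -1.0, 0.7]
width: 0.0429
```

```bash
python3 - <<'E'
from h import *
show();plan([0.658,-0.077,0.06],-1.5,1)
c=cal('wrist');im,d=eyes.get_image('wrist'); save('w20',im)
E
```

```text
t 31.05 pos [ 0.6581 -0.0785  0.0679] yaw -1.6 z [ 0.004  0.    -1.   ] w 0.0429 F [ 0.1 -1.   0.7]
n 1 tool total cm [ 0.15 -0.02  0.79] rv [ 0.23 -0.03 -0.1 ]
[0.15,-0.02,0.79,0.2,0,-0.1]
```

View pics/w20.png

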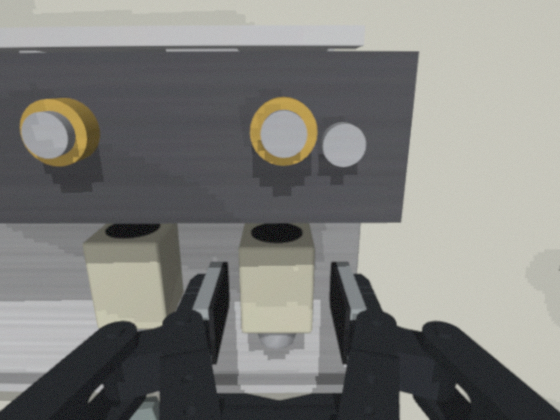

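Call:
servo_tool(deltas=[0.1,0,0.5,0.2,0,0,0,0,0.3,0,0,0,0,0,0,0,0,0])

```text
clock: 31.4
position: [0.6589, -0.0773, 0.0603]
ee_rot: [0.001, 0.717, 0.697, 0.001]
contact_force: [-0.3, -0.5, 0.5]
width: 0.0432
```

Call:
servo_tool(deltas=[0,0,0,0,0,0,0,0,0,0,0,0,0,0,0,0,0,0,0,0,0,0,0,0,0,0,0,0,0,0], jaw=2, grip_force=50)

```text
clock: 31.9
position: [0.6591, -0.0773, 0.0608]
ee_rot: [0.001, 0.717, 0.697, 0.001]
contact_force: [-0.6, -0.0, -0.5]
width: 0.0288
```

Call:
servo_tool(deltas=[0,0,-1,0,0,0,0,0,-2,0,0,0,0,0,-2.5,0,0,0,0,0,-2.5,0,0,0,0,0,-1.5,0,0,0,0,0,0,0,0,0])

```text
clock: 32.5
position: [0.6585, -0.0773, 0.1613]
ee_rot: [0.001, 0.717, 0.697, 0.001]
contact_force: [0.2, -0.7, -1.3]
width: 0.0287
```

```bash
python3 - <<'E'
from h import *
show();plan([0.535,-0.25,0.13],8.7,10)
c=cal('wrist');im,d=eyes.get_image('wrist'); save('w21',im)
E
```

```text
t 32.5 pos [ 0.6585 -0.0773  0.1613] yaw -1.58 z [ 0.002  0.    -1.   ] w 0.0287 F [ 0.2 -0.7 -1.3]
n 10 tool total cm [-17.61 -11.87   3.1 ] rv [ 1.100e-01 -1.000e-02 -1.028e+01]
[-1.8,-1.2,0.3,0,0,-1,-1.7,-1.2,0.3,0,0,-1,-1.7,-1.2,0.3,0,0,-1,-1.7,-1.3,0.3,0,0,-1,-1.7,-1.3,0.3,0,0,-1,-1.6,-1.3,0.3,0,0,-1,-1.6,-1.4,0.3,0,0,-1,-1.6,-1.4,0.3,0,0,-1,-1.6,-1.4,0.3,0,0,-1,-1.5,-1.5,0.3,0,0,-1]
```

View pics/w21.png

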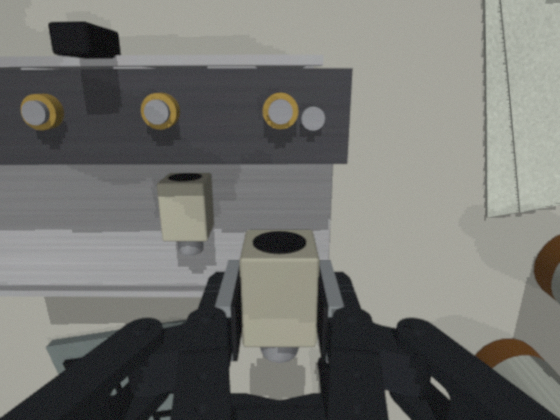

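```bash
python3 - <<'E'
from h import *
s=manip.get_state(); R=Rt(s['ee_rot']).as_matrix(); p=s['position']; c=cal('wrist')
q=onz('w',[(242,259),(318,259),(241,345),(317,345)],p[2]+0.019,c); print(np.round((q-p)@R*1000,1))
E
```

```text
[[ 17.8 -12.8 -19. ]
 [ 17.8  15.3 -19. ]
 [-20.6 -14.4 -19. ]
 [-20.6  16.2 -19. ]]
```

Call:
servo_tool(deltas=[-1.8,-1.2,0.1,0,0,-1,-1.7,-1.2,0.1,0,0,-1,-1.7,-1.2,0.1,0,0,-1,-1.7,-1.3,0.1,0,0,-1,-1.7,-1.3,0.1,0,0,-1,-1.6,-1.3,0.1,0,0,-1,-1.6,-1.4,0.1,0,0,-1,-1.6,-1.4,0.1,0,0,-1,-1.6,-1.4,0.1,0,0,-1,-0.9,-0.8,0.1,0,0,-1,0,0,0,0,0,0,0,0,0,0,0,0])

```text
clock: 33.75
position: [0.529, -0.2439, 0.1366]
ee_rot: [-0.011, 0.65, 0.76, -0.002]
contact_force: [-0.1, 0.9, -0.2]
width: 0.0292
```

```bash
python3 - <<'E'
from h import *
show();plan([0.5378,-0.2584,0.07],8.7,1)
c=cal('wrist');im,d=eyes.get_image('wrist'); save('w22',im); np.savez('w22.npz',im=im,d=d,K=c[0],D=c[1],R=c[2],t=c[3])
E
```

```text
t 33.75 pos [ 0.529  -0.2439  0.1366] yaw 8.89 z [-0.02   0.011 -1.   ] w 0.0292 F [-0.1  0.9 -0.2]
n 1 tool total cm [-1.66  0.77  6.62] rv [-1.05 -0.82  0.19]
[-1.66,0.77,6.62,-1,-0.8,0.2]
```

View pics/w22.png

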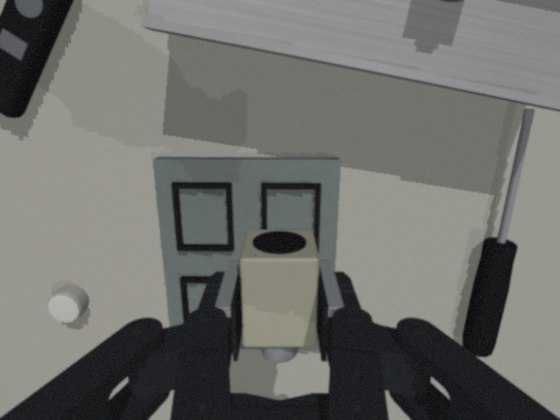

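```bash
python3 - <<'E'
from h import *
f=np.load('w22.npz'); c=(f['K'],f['D'],f['R'],f['t'])
q=onz('w',[(172,183),(231,183),(234,251),(178,251),(261,183),(321,183)],0.017,c)[:,:2]; print(np.round(q,4), q[:4].mean(0))
v=q[1]-q[0]; print(np.degrees(np.arctan2(v[1],v[0])), np.linalg.norm(v)); v=q[5]-q[0];print(np.degrees(np.arctan2(v[1],v[0])), np.linalg.norm(v))
a=np.deg2rad(8.9); ex=np.array([np.cos(a),np.sin(a)]); ey=np.array([-np.sin(a),np.cos(a)])
print('L pocket', q[:2].mean(0)-.027*ey,'R', q[4:6].mean(0)-.027*ey)
e=onz('w',[(154,157),(339,156)],0.012,c)[:,:2]; print(e, e.mean(0)-.083*ey, np.degrees(np.arctan2(*(e[1]-e[0])[::-1])))
E
```

```text
[[ 0.448  -0.2454]
 [ 0.4911 -0.2384]
 [ 0.4997 -0.2921]
 [ 0.4565 -0.2993]
 [ 0.5128 -0.2349]
 [ 0.556  -0.2279]] [ 0.47382354 -0.26879726]
9.153369937192526 0.043571892771669916
9.172029145710813 0.10934501514702243
L pocket [ 0.47373276 -0.26858576] R [ 0.53856443 -0.25811782]
[[ 0.43209453 -0.22928357]
 [ 0.56576465 -0.20718362]] [ 0.51177055 -0.30023426] 9.387900765281184
```

Call:
servo_tool(deltas=[-0.8,0.5,0.5,-1,-0.8,-0.2,-0.6,0.2,1.5,0,0,0,0,0,1.5,0,0,0,0,0,1.5,0,0,0,0,0,1,0,0,0,0,0,0,0,0,0,0,0,0,0,0,0])

```text
clock: 34.5
position: [0.5405, -0.2528, 0.0704]
ee_rot: [-0.002, 0.647, 0.762, 0.0]
contact_force: [-0.7, 0.9, -0.6]
width: 0.029
```

```bash
python3 - <<'E'
from h import *
show();plan([0.5375,-0.257,0.05],9.1,1)
c=cal('wrist');im,d=eyes.get_image('wrist'); save('w23',im)
E
```

```text
t 34.5 pos [ 0.5405 -0.2528  0.0704] yaw 9.33 z [-0.003  0.003 -1.   ] w 0.029 F [-0.7  0.9 -0.6]
n 1 tool total cm [-0.38 -0.36  2.03] rv [-0.13 -0.22  0.23]
[-0.38,-0.36,2.03,-0.1,-0.2,0.2]
```

View pics/w23.png

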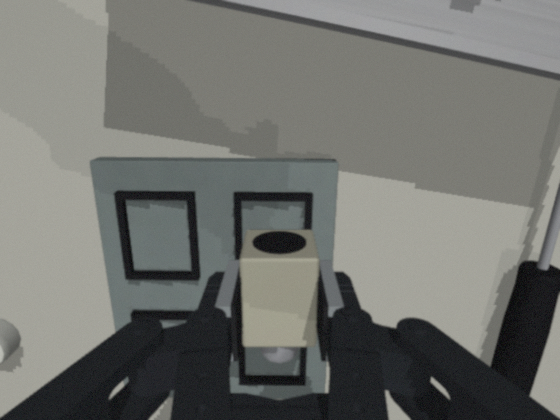

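Call:
servo_tool(deltas=[-0.4,-0.3,0.5,-0.1,-0.2,0.2,0,0,0.8,0,0,0,0,0,0.5,0,0,0,0,0,0,0,0,0,0,0,0,0,0,0])

```text
clock: 35.05
position: [0.5389, -0.2583, 0.0527]
ee_rot: [0.002, 0.649, 0.761, 0.0]
contact_force: [0.3, -0.5, -0.7]
width: 0.0292
```

```bash
python3 - <<'E'
from h import *
show();plan([0.5375,-0.257,0.024],9.1,1)
c=cal('wrist');im,d=eyes.get_image('wrist'); save('w24',im)
s=manip.get_state(); R=Rt(s['ee_rot']).as_matrix(); p=s['position']
E
```

```text
t 35.05 pos [ 0.5389 -0.2583  0.0527] yaw 9.1 z [ 0.003 -0.002 -1.   ] w 0.0292 F [ 0.3 -0.5 -0.7]
n 1 tool total cm [ 0.16 -0.13  2.87] rv [ 0.13  0.13 -0.  ]
[0.16,-0.13,2.87,0.1,0.1,0]
```

View pics/w24.png

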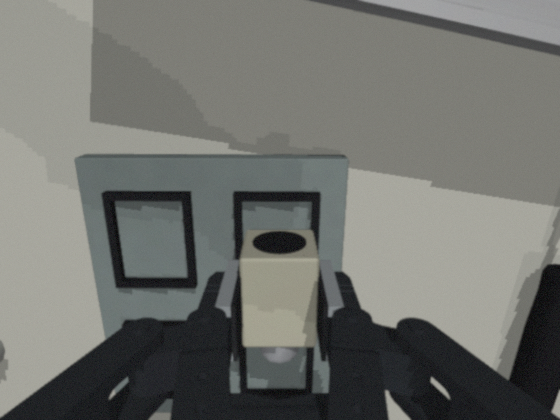

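Call:
servo_tool(deltas=[0.2,-0.1,0.4,0.1,0.1,0,0,0,0.8,0,0,0,0,0,0.6,0,0,0,0,0,0,0,0,0,0,0,0,0,0,0])

```text
clock: 35.6
position: [0.5376, -0.2562, 0.0332]
ee_rot: [0.0, 0.649, 0.761, 0.0]
contact_force: [0.9, 1.0, -0.5]
width: 0.0285
```

```bash
python3 - <<'E'
from h import *
show();plan([0.5375,-0.257,0.023],9.1,1)
c=cal('wrist');im,d=eyes.get_image('wrist'); save('w25',im)
s=manip.get_state(); R=Rt(s['ee_rot']).as_matrix(); p=s['position']
q=onz('w',[(233,196),(323,196)],0.017,c); print((q-p)@R*1000)
E
```

```text
t 35.6 pos [ 0.5376 -0.2562  0.0332] yaw 9.11 z [ 0.001 -0.    -1.   ] w 0.0285 F [ 0.9  1.  -0.5]
n 1 tool total cm [-0.07 -0.03  1.02] rv [0.03 0.03 0.01]
[-0.07,-0.03,1.02,0,0,0]
[[ 31.23842683 -19.75512248  16.18157839]
 [ 31.25364761  20.57456762  16.19697327]]
```

View pics/w25.png

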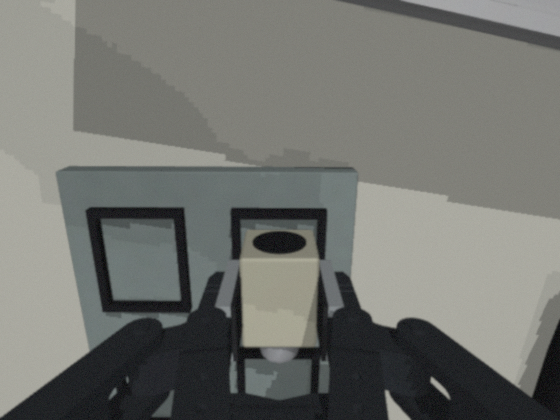

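```bash
python3 - <<'E'
from h import *
c=cal('wrist')
s=manip.get_state(); R=Rt(s['ee_rot']).as_matrix(); p=s['position']
q=onz('w',[(232,208),(326,208),(280,220),(103,208),(103,312)],0.017,c); print((q-p)@R*1000)
q=onz('w',[(243,259),(318,259),(280,345)],p[2]+.0192,c); print((q-p)@R*1000)
E
```

```text
[[ 25.62943386 -20.51139093  16.18361042]
 [ 25.64755212  22.05896459  16.19985977]
 [ 19.83862858   1.23386741  16.1943106 ]
 [ 25.59606983 -79.3213781   16.16116576]
 [-29.64588147 -87.69249108  16.18082647]]
[[ 17.77864542 -12.49851753 -19.21213228]
 [ 17.7900304   15.19744273 -19.20156041]
 [-20.58917046   1.21255016 -19.1910208 ]]
```

Call:
servo_tool(deltas=[0,0,0.4,0,0,0,0,0,0.4,0,0,0,0,0,0.3,0,0,0,0,0,0,0,0,0])

```text
clock: 36.05
position: [0.5383, -0.2567, 0.0232]
ee_rot: [0.001, 0.649, 0.761, 0.0]
contact_force: [0.0, -0.2, -0.5]
width: 0.029
```

```bash
python3 - <<'E'
from h import *
show()
c=cal('wrist');im,d=eyes.get_image('wrist'); save('w26',im)
E
```

```text
t 36.05 pos [ 0.5383 -0.2567  0.0232] yaw 9.11 z [ 0.002 -0.002 -1.   ] w 0.029 F [ 0.  -0.2 -0.5]
```

View pics/w26.png

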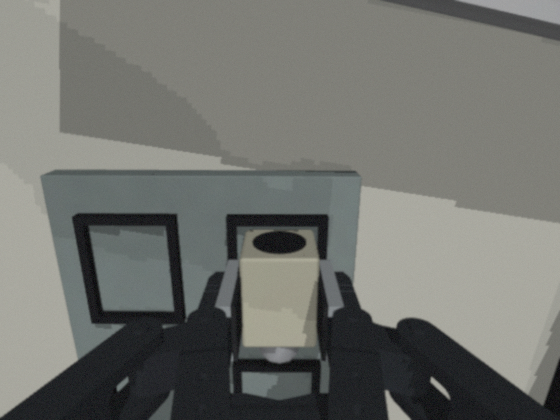

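Call:
servo_tool(deltas=[0,0,0,0,0,0,0,0,0,0,0,0,0,0,0,0,0,0,0,0,0,0,0,0,0,0,-1,0,0,0,0,0,-2,0,0,0,0,0,-3,0,0,0,0,0,-3,0,0,0,0,0,-3,0,0,0,0,0,-1,0,0,0], jaw=4.3)

```text
clock: 37.1
position: [0.537, -0.2559, 0.1579]
ee_rot: [-0.001, 0.649, 0.761, -0.0]
contact_force: [1.3, -0.6, 0.3]
width: 0.043
```

```bash
python3 - <<'E'
from h import *
show()
c=cal('wrist');im,d=eyes.get_image('wrist'); save('w27',im)
plan([0.597,-0.077,0.15],-1.5,10)
E
```

```text
t 37.1 pos [ 0.537  -0.2559  0.1579] yaw 9.11 z [-0.001  0.001 -1.   ] w 0.043 F [ 1.3 -0.6  0.3]
n 10 tool total cm [16.73  8.74  0.83] rv [-3.000e-02 -1.000e-02  1.061e+01]
[1.7,0.9,0.1,0,0,1.1,1.7,0.8,0.1,0,0,1.1,1.7,0.8,0.1,0,0,1.1,1.7,0.8,0.1,0,0,1.1,1.7,0.7,0.1,0,0,1.1,1.7,0.7,0.1,0,0,1.1,1.8,0.7,0.1,0,0,1.1,1.8,0.7,0.1,0,0,1.1,1.8,0.6,0.1,0,0,1.1,1.8,0.6,0.1,0,0,1.1]
```

View pics/w27.png

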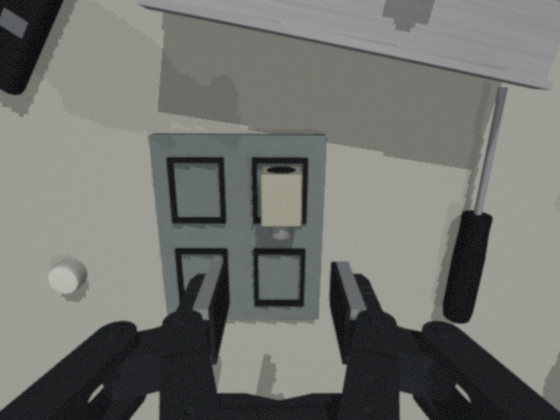

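Call:
servo_tool(deltas=[1.7,0.9,0,0,0,1.1,1.7,0.8,0,0,0,1.1,1.7,0.8,0,0,0,1.1,1.7,0.8,0,0,0,1.1,1.7,0.7,0,0,0,1.1,1.7,0.7,0,0,0,1.1,1.8,0.7,0,0,0,1.1,1.8,0.7,0,0,0,1.1,1.5,0.5,0,0,0,1.1,0.9,0.3,0,0,0,1,0,0,0,0,0,0,0,0,0,0,0,0])

```text
clock: 38.35
position: [0.5873, -0.0806, 0.1435]
ee_rot: [-0.011, 0.721, 0.693, -0.006]
contact_force: [-0.5, -1.0, -0.5]
width: 0.043
```

```bash
python3 - <<'E'
from h import *
show()
c=cal('wrist');im,d=eyes.get_image('wrist'); save('w28',im); np.savez('w28.npz',im=im,d=d,K=c[0],D=c[1],R=c[2],t=c[3])
plan([0.597,-0.076,0.10],-1.5,1)
E
```

```text
t 38.35 pos [ 0.5873 -0.0806  0.1435] yaw -2.31 z [-0.024  0.007 -1.   ] w 0.043 F [-0.5 -1.  -0.5]
n 1 tool total cm [0.48 1.07 4.32] rv [-1.38 -0.39 -0.84]
[0.48,1.07,4.32,-1.4,-0.4,-0.8]
```

View pics/w28.png

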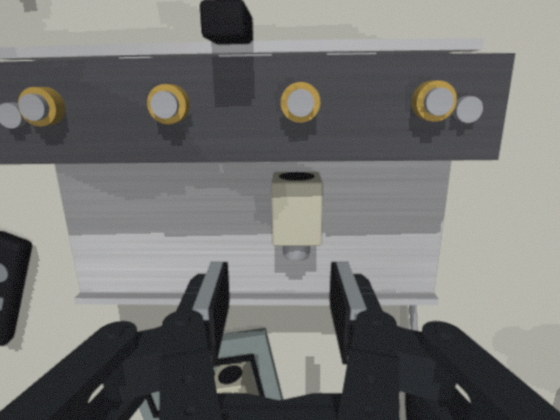

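Call:
servo_tool(deltas=[0.4,0.8,1,-1.4,-0.4,-0.7,0.1,0.3,1.5,0,0,0,0,0,1.5,0,0,0,0,0,1,0,0,0,0,0,0,0,0,0,0,0,0,0,0,0])

```text
clock: 39.0
position: [0.5973, -0.0802, 0.091]
ee_rot: [0.001, 0.718, 0.696, -0.001]
contact_force: [0.6, 0.2, 0.8]
width: 0.0429
```

```bash
python3 - <<'E'
from h import *
show()
c=cal('wrist');im,d=eyes.get_image('wrist'); save('w29',im); np.savez('w29.npz',im=im,d=d,K=c[0],D=c[1],R=c[2],t=c[3])
plan([0.597,-0.076,0.06],-1.5,1)
E
```

```text
t 39.0 pos [ 0.5973 -0.0802  0.091 ] yaw -1.79 z [ 0.    -0.002 -1.   ] w 0.0429 F [0.6 0.2 0.8]
n 1 tool total cm [ 0.42 -0.04  3.1 ] rv [ 0.03  0.12 -0.29]
[0.42,-0.04,3.1,0,0.1,-0.3]
```

View pics/w29.png

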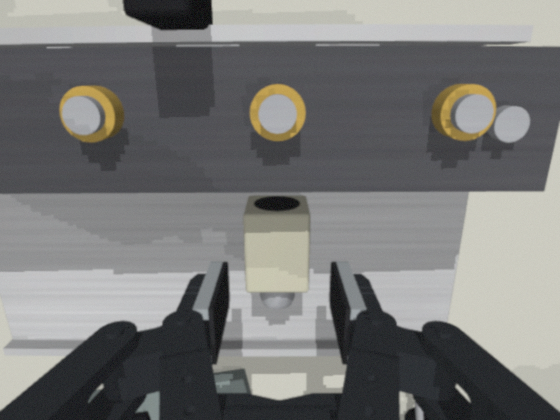

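```bash
python3 - <<'E'
from h import *
f=np.load('w29.npz'); c=(f['K'],f['D'],f['R'],f['t'])
q=onz('w',[(246,220),(309,220),(246,290),(309,290)],0.0795,c); print(np.round(q,4),q.mean(0))
E
```

```text
[[ 0.5843 -0.058   0.0795]
 [ 0.6122 -0.0589  0.0795]
 [ 0.5821 -0.0934  0.0795]
 [ 0.612  -0.0944  0.0795]] [ 0.59765927 -0.07616259  0.0795    ]
```

Call:
servo_tool(deltas=[0.4,0,0.8,0,0.1,-0.3,0,0,1,0,0,0,0,0,0.9,0,0,0,0,0,0.3,0,0,0,0,0,0,0,0,0,0,0,0,0,0,0])

```text
clock: 39.65
position: [0.5982, -0.0761, 0.0597]
ee_rot: [0.001, 0.716, 0.698, 0.001]
contact_force: [0.3, 0.4, 0.1]
width: 0.0434
```

```bash
python3 - <<'E'
from h import *
show()
plan([0.597,-0.076,0.06],-1.5,1)
E
```

```text
t 39.65 pos [ 0.5982 -0.0761  0.0597] yaw -1.46 z [ 0.003 -0.001 -1.   ] w 0.0434 F [0.3 0.4 0.1]
n 1 tool total cm [ 0.   -0.12 -0.03] rv [0.16 0.04 0.04]
[0,-0.12,-0.03,0.2,0,0]
```

Call:
servo_tool(deltas=[0,0,0,0,0,0,0,0,0,0,0,0,0,0,0,0,0,0,0,0,0,0,0,0,0,0,0,0,0,0], jaw=2, grip_force=50)

```text
clock: 40.15
position: [0.5988, -0.0762, 0.0605]
ee_rot: [0.002, 0.716, 0.698, 0.001]
contact_force: [-0.3, 0.1, -1.0]
width: 0.0287
```

Call:
servo_tool(deltas=[0,0,-1,0,0,0,0,0,-2,0,0,0,0,0,-2.5,0,0,0,0,0,-2.5,0,0,0,0,0,-1,0,0,0,0,0,0,0,0,0])

```text
clock: 40.75
position: [0.5979, -0.076, 0.1554]
ee_rot: [0.001, 0.716, 0.698, 0.001]
contact_force: [-0.4, -0.3, -1.0]
width: 0.0287
```

```bash
python3 - <<'E'
from h import *
show();plan([0.4727,-0.268,0.14],9.1,10)
c=cal('wrist');im,d=eyes.get_image('wrist'); save('w30',im)
E
```

```text
t 40.75 pos [ 0.5979 -0.076   0.1554] yaw -1.46 z [ 0.003 -0.001 -1.   ] w 0.0287 F [-0.4 -0.3 -1. ]
n 10 tool total cm [-19.51 -12.03   1.52] rv [  0.18   0.06 -10.56]
[-2,-1.2,0.2,0,0,-1.1,-1.9,-1.2,0.2,0,0,-1.1,-1.9,-1.3,0.2,0,0,-1.1,-1.9,-1.3,0.2,0,0,-1.1,-1.9,-1.3,0.2,0,0,-1.1,-1.8,-1.4,0.2,0,0,-1.1,-1.8,-1.4,0.2,0,0,-1.1,-1.8,-1.4,0.2,0,0,-1.1,-1.8,-1.5,0.2,0,0,-1.1,-1.7,-1.5,0.2,0,0,-1.1]
```

View pics/w30.png

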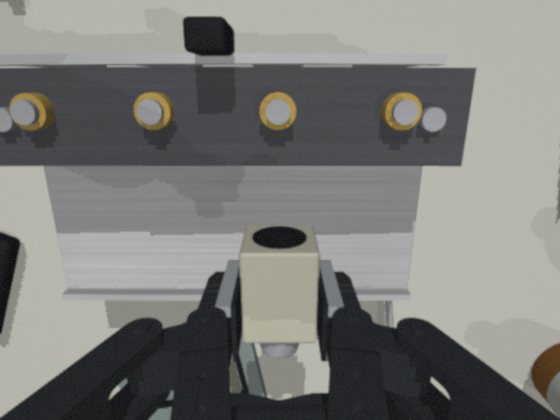

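Call:
servo_tool(deltas=[-2,-1.2,0.1,0,0,-1.1,-1.9,-1.2,0.1,0,0,-1.1,-1.9,-1.3,0.1,0,0,-1.1,-1.9,-1.3,0.1,0,0,-1.1,-1.9,-1.3,0.1,0,0,-1.1,-1.8,-1.4,0.1,0,0,-1.1,-1.8,-1.4,0.1,0,0,-1.1,-1.8,-1.4,0.1,0,0,-1.1,-1.8,-1.4,0.1,0,0,-1.1,-1,-0.8,0,0,0,-1.1,0,0,0,0,0,0,0,0,0,0,0,0])

```text
clock: 42.0
position: [0.4682, -0.2624, 0.1283]
ee_rot: [-0.014, 0.642, 0.766, -0.002]
contact_force: [-0.0, -0.6, -0.4]
width: 0.0289
```

```bash
python3 - <<'E'
from h import *
show();plan([0.4727,-0.2695,0.06],9.1,1)
c=cal('wrist');im,d=eyes.get_image('wrist'); save('w31',im)
E
```

```text
t 42.0 pos [ 0.4682 -0.2624  0.1283] yaw 10.05 z [-0.023  0.015 -1.   ] w 0.0289 F [-0.  -0.6 -0.4]
n 1 tool total cm [-0.91  0.46  6.8 ] rv [-1.18 -1.06  0.94]
[-0.91,0.46,6.8,-1.2,-1.1,0.9]
```

View pics/w31.png

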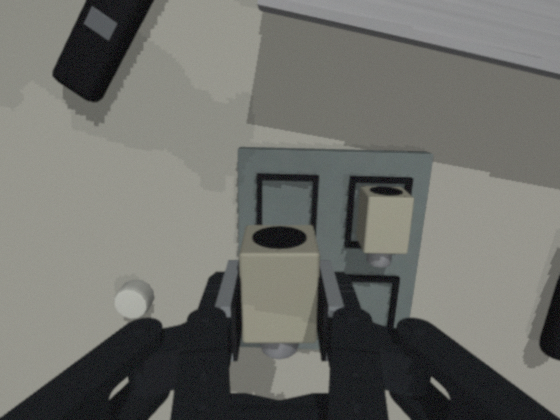

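Call:
servo_tool(deltas=[-0.5,0.3,0.8,-1.2,-1,0.8,-0.4,0.1,1.5,0,0,0,0,0,1.5,0,0,0,0,0,1.2,0,0,0,0,0,0.5,0,0,0,0,0,0,0,0,0,0,0,0,0,0,0])

```text
clock: 42.75
position: [0.4769, -0.2648, 0.0707]
ee_rot: [-0.0, 0.646, 0.763, 0.002]
contact_force: [-0.2, 0.8, -1.2]
width: 0.0286
```

```bash
python3 - <<'E'
from h import *
show();plan([0.4727,-0.2695,0.04],9.1,1)
c=cal('wrist');im,d=eyes.get_image('wrist'); save('w32',im)
E
```

```text
t 42.75 pos [ 0.4769 -0.2648  0.0707] yaw 9.54 z [ 0.002  0.003 -1.   ] w 0.0286 F [-0.2  0.8 -1.2]
n 1 tool total cm [-0.4  -0.5   3.06] rv [ 0.12 -0.14  0.44]
[-0.4,-0.5,3.06,0.1,-0.1,0.4]
```

View pics/w32.png

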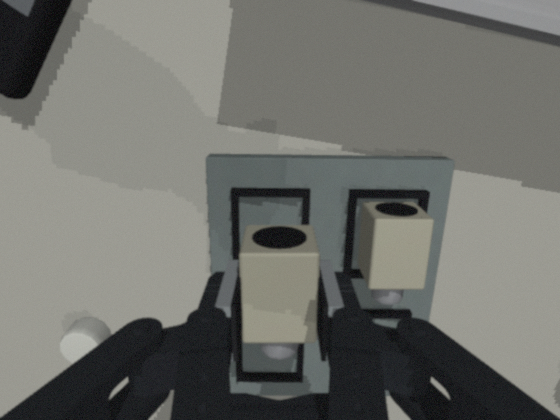

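Call:
servo_tool(deltas=[-0.3,-0.5,0.4,0.1,-0.1,0.4,-0.1,0,1,0,0,0,0,0,1,0,0,0,0,0,0.5,0,0,0,0,0,0,0,0,0,0,0,0,0,0,0])

```text
clock: 43.4
position: [0.4728, -0.2706, 0.0403]
ee_rot: [0.001, 0.649, 0.761, 0.0]
contact_force: [0.5, -0.0, -0.8]
width: 0.0292
```

```bash
python3 - <<'E'
from h import *
show();plan([0.4727,-0.2695,0.033],9.1,1)
c=cal('wrist');im,d=eyes.get_image('wrist'); save('w33',im); np.savez('w33.npz',im=im,d=d,K=c[0],D=c[1],R=c[2],t=c[3])
E
```

```text
t 43.4 pos [ 0.4728 -0.2706  0.0403] yaw 9.07 z [ 0.002 -0.001 -1.   ] w 0.0292 F [ 0.5 -0.  -0.8]
n 1 tool total cm [0.12 0.   0.73] rv [ 0.11  0.07 -0.03]
[0.12,0,0.73,0.1,0.1,0]
```

View pics/w33.png

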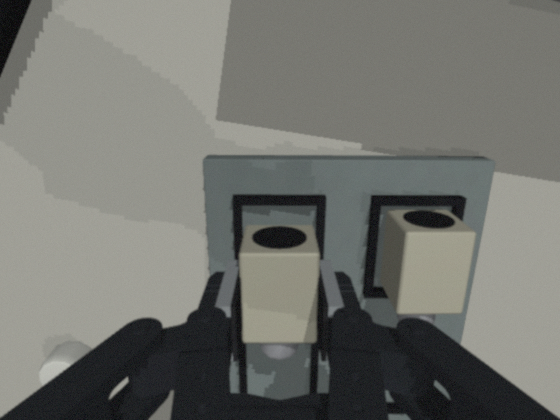

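```bash
python3 - <<'E'
from h import *
c=cal('wrist')
s=manip.get_state(); R=Rt(s['ee_rot']).as_matrix(); p=s['position']
q=onz('w',[(280,195),(234,195),(325,195)],0.017,c); print((q-p)@R*1000)
q=onz('w',[(280,254),(280,340)],p[2]+.0192,c); print((q-p)@R*1000)
E
```

```text
[[ 29.62903509   1.26053297  23.31038304]
 [ 29.63168533 -20.246886    23.26901819]
 [ 29.62953833  22.30888978  23.35086117]]
[[ 19.82436136   1.18533967 -19.22217626]
 [-18.18130488   1.23270624 -19.17529639]]
```

Call:
servo_tool(deltas=[0.2,0,0.3,0,0,0,0,0,0.4,0,0,0,0,0,0,0,0,0])

```text
clock: 43.75
position: [0.4729, -0.2687, 0.0333]
ee_rot: [0.002, 0.649, 0.761, 0.0]
contact_force: [-0.3, 0.5, -0.7]
width: 0.0289
```

Call:
servo_tool(deltas=[0,0,0.4,0,0,0,0,0,0.4,0,0,0,0,0,0.2,0,0,0,0,0,0,0,0,0])

```text
clock: 44.15
position: [0.4731, -0.2687, 0.0225]
ee_rot: [0.002, 0.649, 0.761, 0.0]
contact_force: [0.5, -0.4, 0.2]
width: 0.0289
```

```bash
python3 - <<'E'
from h import *
show();plan([0.4727,-0.2695,0.0225],9.1,1)
c=cal('wrist');im,d=eyes.get_image('wrist'); save('w34',im)
E
```

```text
t 44.15 pos [ 0.4731 -0.2687  0.0225] yaw 9.08 z [ 0.003 -0.002 -1.   ] w 0.0289 F [ 0.5 -0.4  0.2]
n 1 tool total cm [-0.07 -0.05  0.  ] rv [ 0.18  0.14 -0.02]
[-0.07,-0.05,0,0.2,0.1,0]
```

View pics/w34.png

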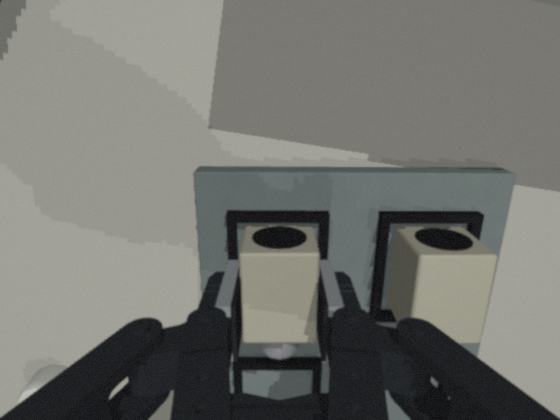

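Seated between the lips. Release, rise, and look.

Call:
servo_tool(deltas=[0,0,0,0,0,0,0,0,0,0,0,0,0,0,0,0,0,0,0,0,0,0,0,0,0,0,-1,0,0,0,0,0,-2,0,0,0,0,0,-3,0,0,0,0,0,-3,0,0,0,0,0,-3,0,0,0,0,0,-2,0,0,0], jaw=4.3)

```text
clock: 45.2
position: [0.4712, -0.2675, 0.1686]
ee_rot: [-0.0, 0.649, 0.761, 0.0]
contact_force: [0.5, -0.2, -0.9]
width: 0.0431
```

```bash
python3 - <<'E'
from h import *
show()
c=cal('wrist');im,d=eyes.get_image('wrist'); save('w35',im); np.savez('w35.npz',im=im,d=d,K=c[0],D=c[1],R=c[2],t=c[3])
P=cloud('w',d,c)
for n in ('top','scene'):
    im,d=eyes.get_image(n); save(n+'35',im)
E
```

```text
t 45.2 pos [ 0.4712 -0.2675  0.1686] yaw 9.08 z [-0.     0.001 -1.   ] w 0.0431 F [ 0.5 -0.2 -0.9]
```

View pics/w35.png

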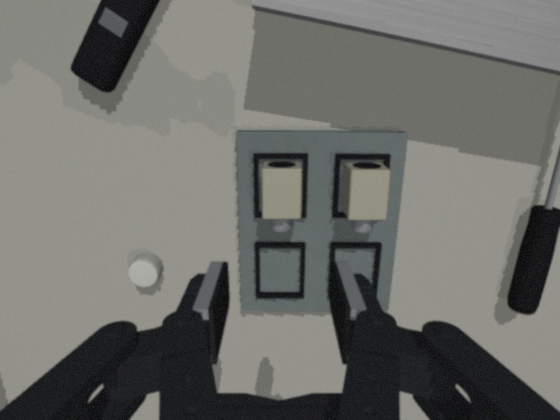

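View pics/top35.png

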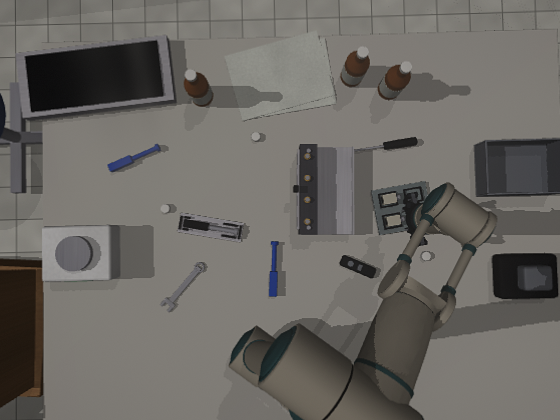

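View pics/scene35.png

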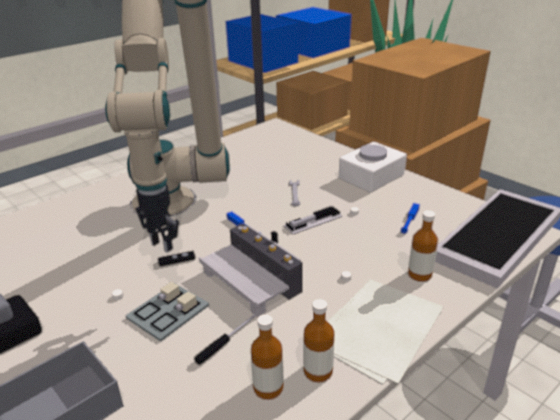

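```bash
python3 - <<'E'
from h import *
f=np.load('w35.npz'); c=(f['K'],f['D'],f['R'],f['t']); P=cloud('w',f['d'],c)
for (x0,x1) in ((265,298),(348,385)):
    z=P[175:212,x0:x1,2]; z=z[z>0]; print('top z',np.median(z),z.std())
print('rack z',np.median(P[150:240,312:328,2]), np.median(P[255:290,265:295,2]))
q=onz('w',[(262,168),(300,167),(301,218),(263,219)],0.042,c)[:,:2]; print('L',q.mean(0))
q=onz('w',[(344,170),(388,166),(387,217),(346,218)],0.042,c)[:,:2]; print('R',q.mean(0))
im=cv2.imread('pics/top35.png')
cv2.imwrite('pics/t35c.png',cv2.resize(im[200:255,165:260],None,fx=7,fy=7,interpolation=cv2.INTER_CUBIC))
cv2.imwrite('pics/t35d.png',cv2.resize(im[135:245,285:440],None,fx=5,fy=5,interpolation=cv2.INTER_CUBIC))
c=cal('top'); print('tab px closed/open', proj('top',[[.5696,.025,.128],[.6006,.024,.128]],c))
E
```

```text
top z 0.042763466902208794 0.01721162791439447
top z 0.042653255572823776 0.020559411912705994
rack z 0.01273199462891009 0.012747335017581886
L [ 0.47388252 -0.267366  ]
R [ 0.5371888 -0.2569786]
tab px closed/open [[295.29324771 187.66300051]
 [295.36844208 176.64226181]]
```

View pics/t35c.png

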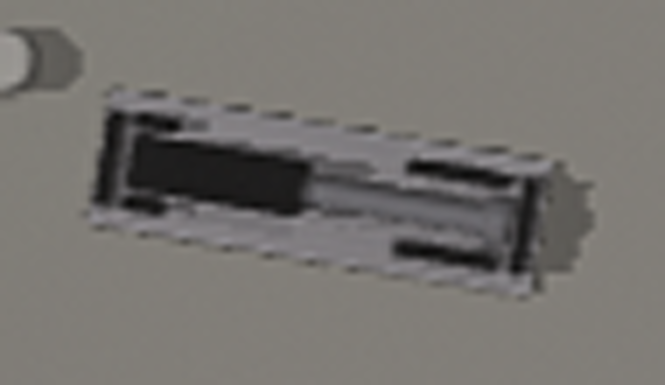

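View pics/t35d.png

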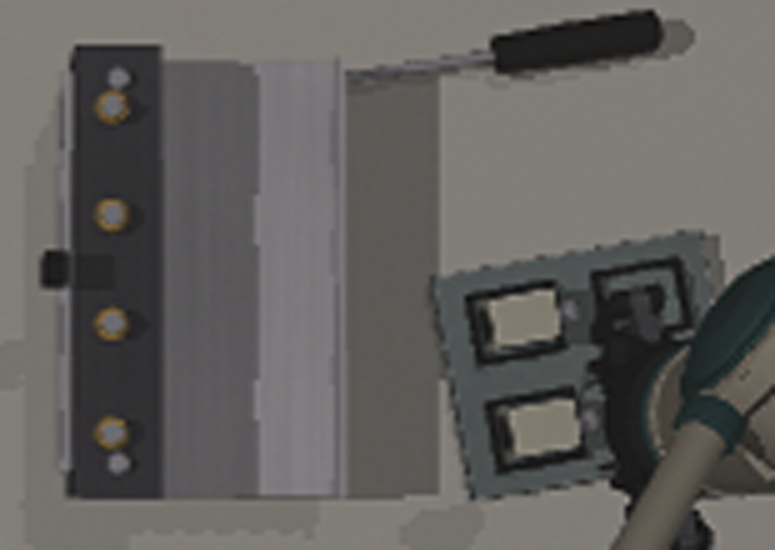

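```bash
python3 - <<'E'
from h import *
show(); print(manip.sign_off())
E
```

```text
t 45.35 pos [ 0.4714 -0.2676  0.1676] yaw 9.08 z [ 0.001  0.    -1.   ] w 0.0425 F [ 0.3 -0.  -0.4]
the job is handed in; nothing more can be done
None
```

I opened the shutter and used the push rod to drive both inserts out onto the shelf. Only bores 2 and 3 held one. I laid the rod home in its rest, slid the shutter shut and put each insert in its own rack pocket. The job was handed in at about 45 s, and sign-off gave no verdict.

What the last checks showed:
- **Inserts:** both lie flat between the pocket lips. Their tops measured 42.7 mm against 42 mm expected, and the empty rack surface also read 0.7 mm high. By camera, each sits within about 2 mm of its pocket centre.
- **Rod:** in its channel, about 2 mm off home by camera.
- **Shutter:** the tab is back at the same pixel as in the first picture. It slid 30.8 mm on closing.
- **Bystanders:** the caps and the screwdriver look unmoved in the last pictures. I judged that by eye only and did not measure it.
- **Clear of everything:** the gripper was raised well above the rack and touching nothing at hand-in.

One small disagreement: the wrist camera reads about 1 to 2 mm sideways of the tool position. I placed the rod and both inserts by what the camera showed of the part next to the lips, and all three went in. I saw no knock to the rod and no slackening of the grip.

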